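# Load optics through the pass box

## Task

Load the black optics cans and filter cubes into the clean box's pass chamber. First press the inner flap's crank knob down with the fingers to feel that the inner flap is fully shut; only then lift the locking collar on the lock lever and swing the lever over, away from you, to unlock, and slide the outer hatch fully open. Stand every can and cube that is on the bench upright on the chamber floor, slide the hatch fully shut, swing the lever back to locked with its collar dropped, and leave the other things where they lie.

Things in the scene. Friction and masses are not known exactly. Their poses are not given: they have to be found in the camera images.
- chamber_floor (a point): centre of the pass chamber's floor, 6 mm above the bench. x points to the box's rear (away from the robot), y left, z up; offsets here in this frame, mm. The chamber is open on top when the hatch is open: front wall's inner face at x -48, shut flap at x +57, sides at y +102 and -107, 50 deep. Front and left walls are 5 thick, tops 50 above the floor; hatch rails along both sides reach 58.
- pass_box: the fixed white pass box, turned by up to 0.1 rad; origin on the bench under the chamber's centre, axes as the chamber floor's (x rear, y left). Behind the chamber (x 60 to 168 mm) lies the clean box, 56 mm high; along the right side (y -107 to -165 mm) a control strip 56 mm high carries the lock lever in front and the flap crank behind it.
- outer_hatch (a joint): the outer door: a clear panel in an aluminium frame, 106x208x5 mm, lying over the chamber, its top 56 mm above the chamber floor; slides to the box's rear (+x) over the clean-box roof. 0 = shut, 0.100 m = fully open; friction about 3 N, stays where left. The bolt holds it shut (2 to 3 mm of play) unless the lever is unlocked.
- hatch_handle (a point): middle of the hatch's dark bar handle: a round bar 10 mm thick and 70 mm long along the box's y, with a post at either end and 23 mm clear under the bar; moves with the hatch. With the hatch shut it is 30 mm behind the chamber's centre, 83 mm above its floor. Axes as the box's.
- inner_flap (a joint): the inner door: a flap between chamber and clean box, hung on a shaft along the box's y; 0 = shut (against its stop), up to 0.5 rad = open into the clean box. Stiff (about 2 N at the knob), stays where left. It starts shut or ajar by some amount.
- flap_crank: the inner flap with its crank, turning together; origin at the middle of the flap's shaft (the hinge, along the box's y), 60 mm behind the chamber's centre and 44 mm above its floor.
- flap_knob (a point): centre of the top of the crank's black knob, 24 mm across, on the control strip at the right rear, 84 mm above the chamber floor when shut; 60 mm behind and 40 mm above the shaft. It rises about 24 mm as the flap opens fully. Pressing it down (5 to 10 N) pushes the flap shut onto a stop, where it feels solid.
- lock_lever (a joint): lever of the lock toggle, front of the control strip; swings in the box's x-z plane. 0 = locked, leaning 0.45 rad towards the robot (bolt across the hatch's lug); 0.9 = unlocked, leaning 0.45 rad away (bolt drawn). Light (under 1 N), but blocked in mid-swing unless the collar is lifted at least 8 mm. Rests at either end. Rod 9 mm thick, a 15 mm black ball centred 70 mm from the pivot.
- lever_pivot (a point): pivot of the lock lever (fixed to the box), 68 mm above the chamber floor; the lever turns about the box's y axis through this point. Axes as the box's.
- lock_collar (a joint): lift of the locking collar along the lever: 0 = down (locking), 0.011 m = fully lifted; a spring (1.5 N rising to about 3 N) pulls it down.
- collar_grip (a point): grip point on the collar's axis, 46 mm from the pivot along the lever when down. The collar is a ribbed aluminium sleeve 20 mm across, from 14 to 54 mm from the pivot when down. z runs along the lever towards its ball. Two small steel tabs stand up to 18.5 mm above the pivot, 8 to 11 mm to either side (y) of the lever.
- filter_cube_a: black microscope filter cube, a box 35 (x) x 35 (y) x 33 mm tall with a round glass rim 3 mm higher on top, 70 g give or take, any yaw; origin at its underside, its sides at x -16 and +19, y -18 and +17 mm, z up. May be absent (None).
- filter_cube_b: black microscope filter cube, a box 35 (x) x 35 (y) x 33 mm tall with a round glass rim 3 mm higher on top, 70 g give or take, any yaw; origin at its underside, its sides at x -16 and +19, y -18 and +17 mm, z up. May be absent (None).
- optics_can_a: black can for optics, a plain upright cylinder 37 mm across and 46 mm tall, the lid being its upper 16 mm, 70 g give or take; origin at the centre of its underside, z up its axis. May be absent (None).
- optics_can_b: black can for optics, a plain upright cylinder 37 mm across and 46 mm tall, the lid being its upper 16 mm, 70 g give or take; origin at the centre of its underside, z up its axis. May be absent (None).
- dust_cap: black round dust cap 47 mm across and 13 mm high, a bystander on the bench; origin at its underside
- memory_stick: blue memory stick 17x57x8 mm, a bystander; origin at its underside
Not all that is in view belongs to the job. What is shaped like the optics_can_a but blue is not meant. What is shaped like the optics_can_b but orange is not meant.

How it is judged (in metres and radians):
On the way, in this order (a step that is already met when the one before it is completed fails the run):
1. the inner flap is felt shut: the fingers press on its crank knob with over 3 N while the flap is within 0.05 rad of shut, before the hatch is opened (contact force between the fingers and flap_crank above 3 N and value of joint inner_flap below 0.05 rad and value of joint outer_hatch below 0.01 m), for 0.1 s.
2. the outer hatch is opened to at least 85 mm with the lever unlocked (value of joint outer_hatch above 0.085 m and value of joint lock_lever above 0.7 rad), for 0.2 s.
At the end, for the whole second after the job is handed in: Every can and cube present stands on the chamber floor (inside the walls, underside within 10 mm of the floor, tilted under 0.2 rad, at rest), the hatch is within 6 mm of shut, the lever within 0.15 rad of locked with its collar down (under 3 mm lift), and the inner flap within 0.07 rad of shut (x of filter_cube_a in the frame of chamber_floor between -0.045 and 0.052 m and y of filter_cube_a in the frame of chamber_floor between -0.1 and 0.1 m and z of filter_cube_a in the frame of chamber_floor between -0.008 and 0.01 m and angle between each of filter_cube_a, filter_cube_b, optics_can_a, optics_can_b's own z axis and vertical below 0.2 rad and linear speed of each of filter_cube_a, filter_cube_b, optics_can_a, optics_can_b below 0.03 m/s and x of filter_cube_b in the frame of chamber_floor between -0.045 and 0.052 m and y of filter_cube_b in the frame of chamber_floor between -0.1 and 0.1 m and z of filter_cube_b in the frame of chamber_floor between -0.008 and 0.01 m and x of optics_can_a in the frame of chamber_floor between -0.045 and 0.052 m and y of optics_can_a in the frame of chamber_floor between -0.1 and 0.1 m and z of optics_can_a in the frame of chamber_floor between -0.008 and 0.01 m and x of optics_can_b in the frame of chamber_floor between -0.045 and 0.052 m and y of optics_can_b in the frame of chamber_floor between -0.1 and 0.1 m and z of optics_can_b in the frame of chamber_floor between -0.008 and 0.01 m and value of joint outer_hatch below 0.006 m and value of joint lock_lever below 0.15 rad and value of joint lock_collar below 0.003 m and value of joint inner_flap below 0.07 rad); the robot touches nothing.
It fails at once if the outer hatch open by more than 10 mm while the inner flap is open by more than 0.1 rad (value of joint outer_hatch above 0.01 m and value of joint inner_flap above 0.1 rad).
It fails at once if a bystander (dust cap, memory stick) moved by more than 5 cm (distance of any of dust_cap, memory_stick from where it was at the start of the episode above 0.05 m).
Of filter_cube_a, filter_cube_b, optics_can_a, optics_can_b only 2 to 4 are there at a start; the rules pass over those that are not, and their reading is None.
At some moment in a run one of filter_cube_a, filter_cube_b may be knocked a few centimetres aside while the robot is not near it.
It also fails if it takes over 210 s, if anything falls off the work surface, if the arm or the gripper's body presses on something with over 40 N, if the wrist force passes 120 N, or if a joint passes its speed limit or range.

## Robot

A 6-joint arm with a two-finger parallel gripper is mounted at the origin on a cart in front of the work surface, level with it; the furniture and walls round the work are solid. World frame = base frame: x ahead of the robot, y to its left, z up, the work surface at z = 0. Lengths are in mm, angles in rad, forces in N, time in s.
With the tool pointing down it reaches from about 350 to 775 mm from the base axis. Payload 7.3 kg.
Tool frame: the origin (TCP) lies at the very end of the fingers, on their centre line; the grasp point (between the pads) lies bot.grip_point_offset behind it (bot.grip_point_offset is the distance from the TCP to the grasp point, in mm); z points along the fingers, y is the line along which they close (so a half turn about z gives the same grasp; the last joint's range is limited). The gripper opens to 92 mm and grips with 3 to 60 N. Pads are 19 mm wide; open, the fingers measure 130 mm over their backs; the gripper's body (75 mm by 190 mm) begins 47 mm behind the grasp point.
Start: joints at [-1.391, 0.342, 1.524, -0, 1.275, -0.146], TCP at [168.058, -497.395, 226.741] pointing down, gripper open.
Joint ranges: [-2.53, 2.53], [-0.77, 2.02], [0.04, 2.7], [-1, 4.14], [0.28, 2.66], [-3.11, 3.11]. Speed limits (rad/s): [2.57, 2.57, 3.14, 3.14, 3.14, 3.14].

## Interface

Orientations are given as [roll, pitch, yaw] about the fixed x, y, z axes, in that order (R = Rz(yaw) Ry(pitch) Rx(roll)).
In Python, from plant import bot gives the robot as it stands. The module is installed in compiled form; this text tells all that it offers.
- The arm moves only by the tool carry_out, never from a script. Its argument "plan" is a list of rows, each an object of numbers: "tx", "ty", "tz": the shift along the world's x, y, z in mm; "rx", "ry", "rz": the turn, a rotation vector about the world's x, y, z in rad. A call has 1 to 12 rows; each row shifts and turns the commanded pose from where the row before left it; what a row does not reach is not made up. A row lasts 1/10 s, in which the tool goes at most 50 mm and 8.59 degrees, less where a joint would pass 70% of its speed; a pose out of reach is approached as far as the arm can. A call with a gripper value outside its range is refused whole. "gripper" is the closure, from 0 (fully open) to 1 (shut), set as the call begins (left out, the last holds). The fingers move at their own pace and stop on an object; the grip force is fixed at half the most. Time passes only in rows, so rows that do not move let the fingers close. It gives the time, the measured TCP pose, the force, the opening and the grip force at its end, in the units of the state.
- bot.get_obs(): the state, without advancing time (a new reading comes with each control period).
- bot.capture(name): name is "scene" or "top" or "wrist"; returns the picture (420x560x3 uint8, red, green, blue); there is no depth.
- bot.camera_model(name): a dict with "camera_matrix" (3x3 intrinsics, pixels), "dist" ([k1, k2, p1, p2, k3] as OpenCV has them; the pictures are not rectified), "R" (3x3) and "t" (3): a world point X has camera coordinates R X + t. Camera axes: x right, y down, z forward; pixel columns grow to the right and rows downward; lengths in mm; the calibration is good to about 2 mm. A picture is of the moment at which its call begins: read the wrist's pose just before it. camera_model takes no time and is no camera call; for the wrist camera it gives the pose at the moment of the call.
- bot.close_job(): hands the job in; it is judged then, once.
The state is a dict: "time": time; "joint_positions": joint angles; "dq": joint speeds; "tau": joint torques, N m; "tool_pos": TCP position; "tcp_rot": TCP orientation; "contact_force": force on the tool from outside, world axes, zero at the start; "moment": the same for the moment, N m; "grip_width": finger opening in mm; "finger_force": force on a finger pad.
Only numpy, scipy, OpenCV 4.12 (cv2) and the standard library are available. Lean on these libraries where they do the work, as an engineer would, in place of code of your own. Each camera call takes 0.05 s, during which the arm holds its last target. There are 200 camera calls.

## Working session

There is one attempt and no reset: what is moved stays moved. The work goes in short steps, Python scripts to look and compute and a tool call to move; the robot and the scene stay as the last step left them, time stands still between calls to the robot, and variables do not carry over. Pictures are saved under pics/ and viewed, at most 14 in all, crops included, and the job is handed in when it is done.

Besides the shell and the picture viewer there is one more tool, called after "Request:" as name([rows], argument=value, ...), one row to a line, values as JSON. carry_out: Moves the arm, as the interface text tells. Its arguments: {"type":"object","properties":{"plan":{"type":"array"},"gripper":{"type":"number"}},"required":["plan"]}

```bash
mkdir -p pics; cat > h.py <<'E'
import numpy as np, cv2
from plant import bot
def snap(cam,name,crop=None,scale=1):
    m=bot.camera_model(cam); im=bot.capture(cam)
    im=cv2.cvtColor(im,cv2.COLOR_RGB2BGR)
    cv2.imwrite(f'pics/{name}_raw.png',im)
    if crop: x0,y0,x1,y1=crop; im=im[y0:y1,x0:x1]
    if scale!=1: im=cv2.resize(im,None,fx=scale,fy=scale,interpolation=cv2.INTER_CUBIC)
    cv2.imwrite(f'pics/{name}.png',im); return m
def ray(m,uv):
    p=cv2.undistortPoints(np.array([[uv]],float),np.array(m['camera_matrix']),np.array(m['dist']))[0,0]
    R=np.array(m['R']);t=np.array(m['t']).ravel()
    return -R.T@t, R.T@np.array([p[0],p[1],1])
def at_z(m,uv,z):
    c,d=ray(m,uv); return c+d*(z-c[2])/d[2]
def proj(m,X):
    return cv2.projectPoints(np.array(X,float).reshape(-1,1,3),cv2.Rodrigues(np.array(m['R']))[0],np.array(m['t'],float),np.array(m['camera_matrix']),np.array(m['dist']))[0].reshape(-1,2)
E
python3 - <<'E'
from h import *
o=bot.get_obs(); print(o, bot.grip_point_offset)
for c in('scene','top'):
    m=snap(c,c+'0',scale=1.4); print(c,-np.array(m['R']).T@np.array(m['t']).ravel(),np.array(m['camera_matrix']).round(1).tolist())
E
```

```text
{'time': 0.0, 'joint_positions': array([-1.39100838e+00,  3.42733562e-01,  1.52504493e+00, -2.96416640e-05,
        1.27540133e+00, -1.46009062e-01]), 'dq': array([ 0.00055547,  0.0007063 , -0.00049384,  0.00101963, -0.00175414,
        0.00064344]), 'tau': array([-2.66489078e-03, -4.31247640e+01, -2.44207907e+01,  7.16361590e-02,
        5.58827980e-02, -1.12232040e-04]), 'tool_pos': array([ 167.96511354, -496.95975858,  226.02960518]), 'tcp_rot': array([-3.14001826e+00, -2.02874695e-04,  3.25805497e-01]), 'contact_force': array([1.0403996 , 0.25798788, 0.04182837]), 'moment': array([-0.05817516, -0.03216012,  0.06893371]), 'finger_force': 0.0, 'grip_width': 91.63540651138352} 18.8
scene [311.66414774 561.37435397 744.53423294] [[432.9, 0.0, 271.9], [0.0, 432.9, 209.1], [0.0, 0.0, 1.0]]
top [ 384.010347     13.64910069 1081.43415083] [[433.7, 0.0, 286.2], [0.0, 433.7, 209.3], [0.0, 0.0, 1.0]]
```

View pics/scene0.png

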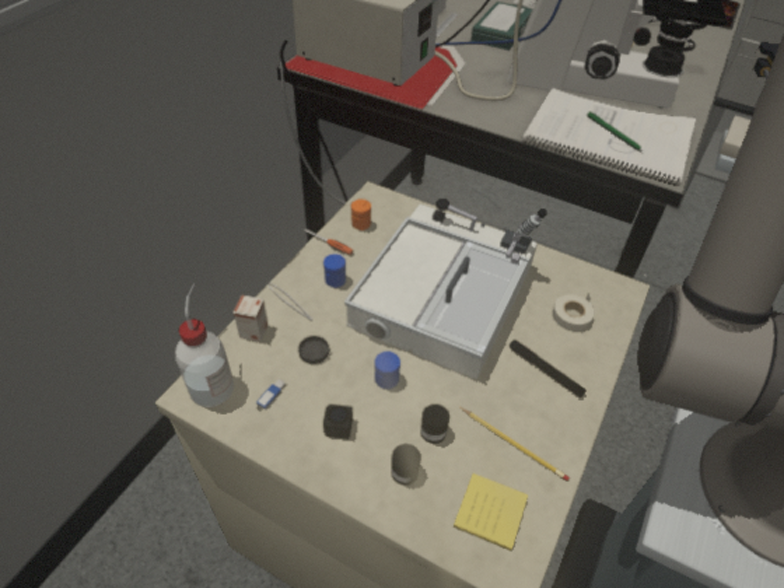

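View pics/top0.png

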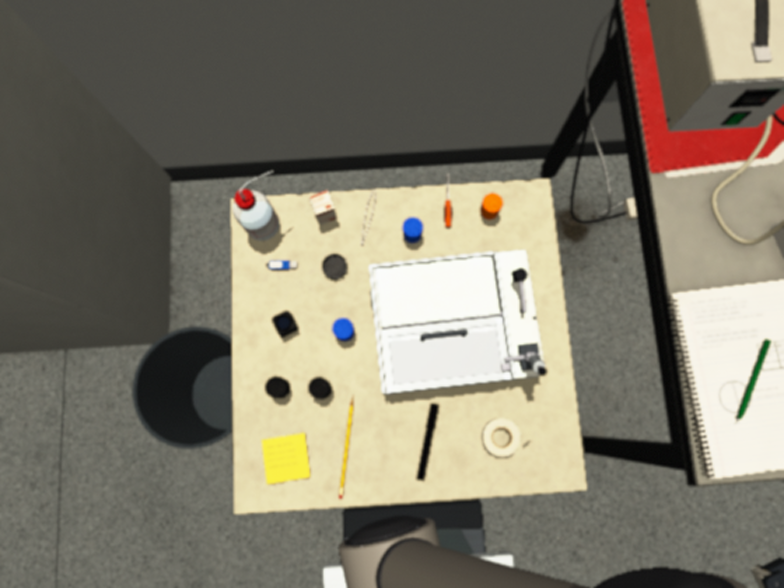

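The scene picture shows the hatch box, one black cube (338,421), two dark cans (435,422) and (405,462), the dust cap (314,349), the blue and orange cans, and the flap crank and lever on the right strip. I'll enlarge the important parts next.

```bash
python3 - <<'E'
import cv2,numpy as np
s=cv2.imread('pics/scene0_raw.png');t=cv2.imread('pics/top0_raw.png')
a=cv2.resize(s[135:270,235:400],None,fx=4,fy=4,interpolation=2)[:,:400*2]
cv2.imwrite('pics/c1.png',cv2.resize(t[170:290,250:400],None,fx=5,fy=5,interpolation=2))
c=cv2.resize(s[260:350,220:330],None,fx=4,fy=4,interpolation=2)
d=cv2.resize(t[215:290,180:255],None,fx=4,fy=4,interpolation=2)
o=np.zeros((360,440+300,3),np.uint8);o[:,:440]=c;o[:300,440:]=d
cv2.imwrite('pics/c2.png',o)
E
```

```text
(no output)
```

View pics/c1.png

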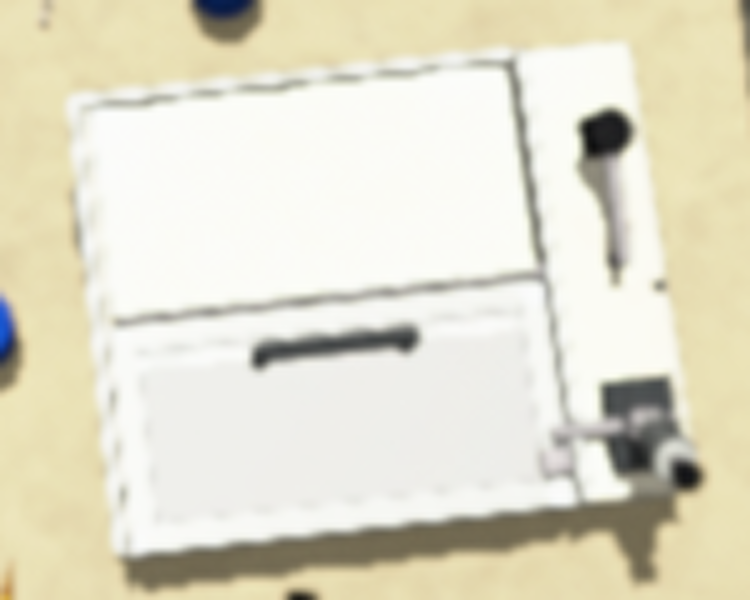

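View pics/c2.png

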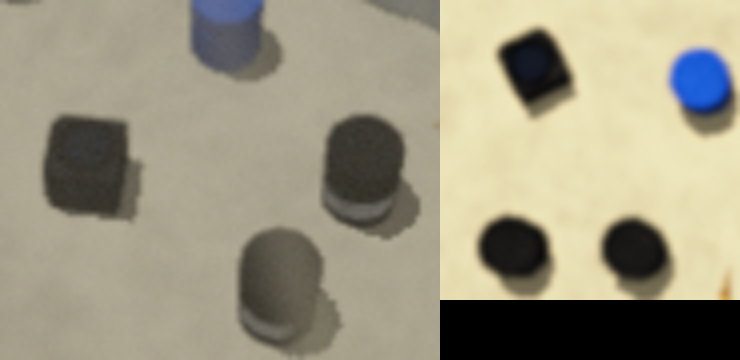

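The top crop shows the handle bar from (262,355) to (410,338), the knob at (606,132), the lever ball at (688,472), and box corners (120,555), (70,97) and (628,43). The second crop shows the cube and two black cans standing.

```bash
cat >> h.py <<'E'
def T(b,X):
    c,s=np.cos(b[2]),np.sin(b[2]); X=np.atleast_2d(X).astype(float)
    return np.c_[b[0]+c*X[:,0]-s*X[:,1], b[1]+s*X[:,0]+c*X[:,1], X[:,2]]
def inv(b,P):
    c,s=np.cos(b[2]),np.sin(b[2]); d=np.array(P[:2])-b[:2]; return np.array([c*d[0]+s*d[1],-s*d[0]+c*d[1]])
E
python3 - <<'E'
from h import *
from scipy.optimize import least_squares
mt=bot.camera_model('top');ms=bot.camera_model('scene')
f=lambda u:(u[0]/5+250,u[1]/5+170)
for n,u,z in[('hL',(262,355),89),('hR',(410,338),89),('FL',(120,555),60),('RL',(70,97),60),('RR',(628,43),60),('knob',(606,132),100),('ball',(688,472),137)]:
    print(n,at_z(mt,f(u),z).round(1))
g=lambda u:(u[0]/4+180,u[1]/4+215)
for n,u,z in[('cube',(531,66),36),('canL',(513,246),46),('canR',(633,248),46)]:
    p=at_z(mt,g((u[0]-440,u[1])),z);print(n,p.round(1))
# scene handle etc
k=lambda u:(u[0]/1.4,u[1]/1.4)
obs=[(mt,f((262,355)),(30,35,89)),(mt,f((410,338)),(30,-35,89)),(mt,f((628,43)),(168,-165,60)),
 (ms,k((449,298)),(30,35,86)),(ms,k((466,261)),(30,-35,89))]
r=least_squares(lambda b:np.concatenate([proj(m,T(b,X))[0]-u for m,u,X in obs]),[450,0,0])
print(r.x,r.fun.reshape(-1,2).round(1))
for n,u,z in[('cube',(88,145),33),('canL',(281,255),46),('canR',(364,140),46)]:
    print(n,at_z(ms,(u[0]/4+220,u[1]/4+260),z).round(1))
for n,u,z in[('hL',(262,355),89),('FL',(120,555),60),('RL',(70,97),60),('RR',(628,43),60),('knob',(606,132),100),('ball',(688,472),137)]:
    print(n,inv(r.x,at_z(mt,f(u),z)).round(1))
E
```

```text
hL [513.1 -31.4  89. ]
hR [ 516.7 -100.1   89. ]
FL [427.6  39.8  60. ]
RL [648.5  51.5  60. ]
RR [ 658.6 -222.1   60. ]
knob [ 605.7 -198.1  100. ]
ball [ 444.1 -210.2  137. ]
cube [558.5 207.   36. ]
canL [449.8 218.5  46. ]
canR [444.3 147.6  46. ]
[ 4.83661277e+02 -6.33935418e+01  4.38501025e-02] [[-1.8  0.6]
 [-1.3  0.7]
 [-0.5 -0. ]
 [ 0.3 -4.6]
 [ 0.6  0. ]]
cube [560.5 207.2  33. ]
canL [452.3 218.4  46. ]
canR [446.4 146.9  46. ]
hL [30.8 30.7]
FL [-51.5 105.6]
RL [169.8 107.5]
RR [ 167.8 -166.2]
knob [ 116.  -139.9]
ball [ -45.9 -145. ]
```

Request:
carry_out([
  {"tx": 28, "ty": 27, "tz": 12, "rz": -0.025},
  {"tx": 28, "ty": 27, "tz": 12, "rz": -0.025},
  {"tx": 28, "ty": 27, "tz": 12, "rz": -0.025},
  {"tx": 28, "ty": 27, "tz": 12, "rz": -0.025},
  {"tx": 28, "ty": 27, "tz": 12, "rz": -0.025},
  {"tx": 28, "ty": 27, "tz": 12, "rz": -0.025},
  {"tx": 28, "ty": 27, "tz": 12, "rz": -0.025},
  {"tx": 28, "ty": 27, "tz": 12, "rz": -0.025},
  {"tx": 28, "ty": 27, "tz": 12, "rz": -0.025},
  {"tx": 28, "ty": 27, "tz": 12, "rz": -0.025},
  {"tx": 28, "ty": 27, "tz": 12, "rz": -0.031},
  {},
], gripper=1)

```text
invalid input at $.plan[0]: expected keys tx, ty, tz, rx, ry, rz
```

```bash
python3 - <<'E'
from h import *
o=bot.get_obs();print(o['tool_pos'],o['tcp_rot'],o['contact_force'],o['grip_width'])
m=snap('wrist','w1',scale=1.4);R=np.array(m['R']);print(-R.T@np.array(m['t']).ravel(),R.round(2).tolist())
E
```

```text
[ 168.00375762 -497.01770644  226.11151589] [-3.14022664e+00 -2.45197095e-04  3.25796990e-01] [ 0.54345446 -0.18404006 -0.50166428] 91.5754216957937
[ 235.5271982  -474.24893699  383.52655018] [[0.32, -0.95, -0.0], [-0.91, -0.31, 0.26], [-0.25, -0.08, -0.96]]
```

View pics/w1.png

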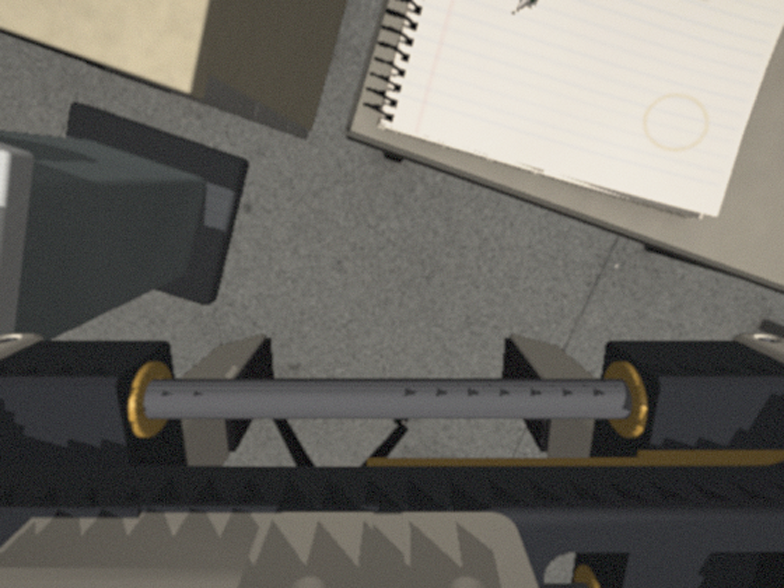

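The call was refused because every row needs all the keys. The wrist picture shows only floor and the gripper; the camera sits about 70 mm ahead of the TCP on the tool's x.

Request:
carry_out([
  {"tx": 25, "ty": 28, "tz": 8, "rx": 0, "ry": 0, "rz": -0.025},
  {"tx": 25, "ty": 28, "tz": 8, "rx": 0, "ry": 0, "rz": -0.025},
  {"tx": 25, "ty": 28, "tz": 8, "rx": 0, "ry": 0, "rz": -0.025},
  {"tx": 25, "ty": 28, "tz": 8, "rx": 0, "ry": 0, "rz": -0.025},
  {"tx": 25, "ty": 28, "tz": 8, "rx": 0, "ry": 0, "rz": -0.025},
  {"tx": 25, "ty": 28, "tz": 8, "rx": 0, "ry": 0, "rz": -0.025},
  {"tx": 25, "ty": 28, "tz": 8, "rx": 0, "ry": 0, "rz": -0.025},
  {"tx": 25, "ty": 28, "tz": 8, "rx": 0, "ry": 0, "rz": -0.025},
  {"tx": 25, "ty": 28, "tz": 8, "rx": 0, "ry": 0, "rz": -0.025},
  {"tx": 25, "ty": 28, "tz": 8, "rx": 0, "ry": 0, "rz": -0.025},
  {"tx": 25, "ty": 28, "tz": 8, "rx": 0, "ry": 0, "rz": -0.031},
  {"tx": 0, "ty": 0, "tz": 0, "rx": 0, "ry": 0, "rz": 0},
], gripper=1)

```text
time: 1.35
tool_pos: [445.4, -186.6, 315.5]
tcp_rot: [-3.141, -0.002, 0.049]
contact_force: [0.3, -0.6, -0.1]
grip_width: 2.1
finger_force: 0.0
```

```bash
python3 - <<'E'
from h import *
o=bot.get_obs();print(o['tool_pos'],o['tcp_rot'],o['contact_force'],o['grip_width'])
m=snap('wrist','w2',scale=1.4);R=np.array(m['R']);print(-R.T@np.array(m['t']).ravel(),R.round(2).tolist())
E
```

```text
[ 445.37664424 -186.56384479  315.47877059] [-3.14144096e+00 -2.15404007e-03  4.88148683e-02] [ 0.30378881 -0.64247928 -0.06116335] 2.1263991301722935
[ 516.1786508  -182.82886989  472.99652511] [[0.05, -1.0, 0.0], [-0.96, -0.05, 0.26], [-0.26, -0.01, -0.97]]
```

View pics/w2.png

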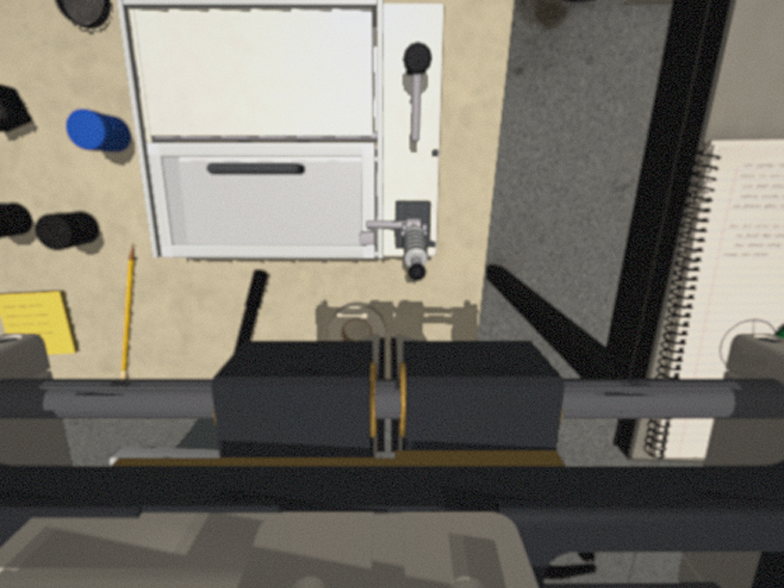

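This wrist view shows the whole strip: handle ends (208,169) and (304,169), knob top (418,58), lever ball (417,271), box front-left corner (155,258) and strip front-right corner (437,256).

```bash
cat >> h.py <<'E'
def tri(obs):
    A=np.zeros((3,3));b=np.zeros(3)
    for m,u in obs:
        c,d=ray(m,u);d/=np.linalg.norm(d);P=np.eye(3)-np.outer(d,d);A+=P;b+=P@c
    return np.linalg.solve(A,b)
E
python3 - <<'E'
from h import *
mt=bot.camera_model('top');mw=bot.camera_model('wrist')
f=lambda u:(u[0]/5+250,u[1]/5+170); k=lambda u:(u[0]/1.4,u[1]/1.4)
H=[tri([(mt,f(a)),(mw,k(c))]) for a,c in[((262,355),(210,169)),((410,338),(303,169))]]
for h in H: print('h',h.round(1))
print([at_z(mw,k(u),89).round(1) for u in((208,169),(304,169))])
print('knob',tri([(mt,f((606,132))),(mw,k((418,58)))]).round(1),[at_z(mw,k((418,58)),z).round(1) for z in (90,102,114)])
print('ball',tri([(mt,f((688,472))),(mw,k((417,271)))]).round(1),at_z(mw,k((417,271)),137).round(1))
print('FL',at_z(mw,k((155,258)),60).round(1),'FR',at_z(mw,k((437,256)),60).round(1))
for n,u,z in [('canR top',(55,232),46)]: print(n,at_z(mw,k(u),z).round(1))
E
```

```text
h [513.  -31.5  88.3]
h [ 518.9 -104.7   56.4]
[array([512.7, -30.2,  89. ]), array([ 516.6, -112.7,   89. ])]
knob [ 614.1 -206.3   62.2] [array([ 607.3, -204.8,   90. ]), array([ 604.4, -204.1,  102. ]), array([ 601.5, -203.5,  114. ])]
ball [ 443.4 -210.6  139.7] [ 442.3 -211.8  137. ]
FL [426.   38.4  60. ] FR [ 441.4 -236.7   60. ]
canR top [444.6 143.2  46. ]
```

Request:
carry_out([
  {"tx": 27.5, "ty": -2.8, "tz": -32, "rx": 0, "ry": 0, "rz": 0},
  {"tx": 27.5, "ty": -2.8, "tz": -32, "rx": 0, "ry": 0, "rz": 0},
  {"tx": 27.5, "ty": -2.8, "tz": -32, "rx": 0, "ry": 0, "rz": 0},
  {"tx": 27.5, "ty": -2.8, "tz": -32, "rx": 0, "ry": 0, "rz": 0},
  {"tx": 27.5, "ty": -2.8, "tz": -32, "rx": 0, "ry": 0, "rz": 0},
  {"tx": 27.5, "ty": -2.8, "tz": -32, "rx": 0, "ry": 0, "rz": 0},
  {"tx": 0, "ty": 0, "tz": 0, "rx": 0, "ry": 0, "rz": 0},
  {"tx": 0, "ty": 0, "tz": 0, "rx": 0, "ry": 0, "rz": 0},
])

```text
time: 2.2
tool_pos: [606.8, -207.0, 121.1]
tcp_rot: [-3.14, 0.003, 0.044]
contact_force: [0.5, 0.1, 1.3]
grip_width: 0.3
finger_force: 0.0
```

Request:
carry_out([
  {"tx": 0, "ty": 0, "tz": -4, "rx": 0, "ry": 0, "rz": 0},
  {"tx": 0, "ty": 0, "tz": -4, "rx": 0, "ry": 0, "rz": 0},
  {"tx": 0, "ty": 0, "tz": -4, "rx": 0, "ry": 0, "rz": 0},
  {"tx": 0, "ty": 0, "tz": -4, "rx": 0, "ry": 0, "rz": 0},
  {"tx": 0, "ty": 0, "tz": -4, "rx": 0, "ry": 0, "rz": 0},
  {"tx": 0, "ty": 0, "tz": -4, "rx": 0, "ry": 0, "rz": 0},
])

```text
time: 2.8
tool_pos: [608.0, -206.2, 98.6]
tcp_rot: [3.141, -0.0, 0.045]
contact_force: [0.3, -0.0, -0.1]
grip_width: 0.3
finger_force: 0.0
```

Request:
carry_out([
  {"tx": 0.5, "ty": 1, "tz": -2, "rx": 0, "ry": 0, "rz": 0},
  {"tx": 0.5, "ty": 1, "tz": -2, "rx": 0, "ry": 0, "rz": 0},
  {"tx": 0, "ty": 0, "tz": -2, "rx": 0, "ry": 0, "rz": 0},
  {"tx": 0, "ty": 0, "tz": -1, "rx": 0, "ry": 0, "rz": 0},
  {"tx": 0, "ty": 0, "tz": 0, "rx": 0, "ry": 0, "rz": 0},
])

```text
time: 3.3
tool_pos: [609.1, -204.1, 91.7]
tcp_rot: [-3.142, 0.0, 0.045]
contact_force: [-0.1, -0.1, -0.5]
grip_width: 0.6
finger_force: 0.2
```

Request:
carry_out([
  {"tx": 0, "ty": 0, "tz": -1, "rx": 0, "ry": 0, "rz": 0},
  {"tx": 0, "ty": 0, "tz": -1, "rx": 0, "ry": 0, "rz": 0},
  {"tx": 0, "ty": 0, "tz": 0, "rx": 0, "ry": 0, "rz": 0},
])

```text
time: 3.6
tool_pos: [609.3, -204.2, 90.2]
tcp_rot: [3.141, -0.001, 0.045]
contact_force: [0.0, 0.9, 3.6]
grip_width: 0.7
finger_force: 1.9
```

Request:
carry_out([
  {"tx": 0, "ty": 0, "tz": -1, "rx": 0, "ry": 0, "rz": 0},
  {"tx": 0, "ty": 0, "tz": 0, "rx": 0, "ry": 0, "rz": 0},
])

```text
time: 3.8
tool_pos: [609.3, -204.3, 90.1]
tcp_rot: [3.141, -0.001, 0.045]
contact_force: [-1.7, 0.5, 9.3]
grip_width: 0.5
finger_force: 4.6
```

Request:
carry_out([
  {"tx": 0, "ty": 0, "tz": -0.7, "rx": 0, "ry": 0, "rz": 0},
  {"tx": 0, "ty": 0, "tz": 0, "rx": 0, "ry": 0, "rz": 0},
])

```text
time: 4.0
tool_pos: [609.4, -204.2, 90.0]
tcp_rot: [3.141, -0.002, 0.045]
contact_force: [-3.2, 1.9, 12.6]
grip_width: 0.7
finger_force: 6.3
```

The knob is solid at z = 90, exactly the shut height, with 12 N on it. Next I lift and go to the lever, tilting to its line.

Request:
carry_out([
  {"tx": 0, "ty": 0, "tz": 30, "rx": 0, "ry": 0, "rz": 0},
  {"tx": 0, "ty": 0, "tz": 40, "rx": 0, "ry": 0, "rz": 0},
  {"tx": 0, "ty": 0, "tz": 40, "rx": 0, "ry": 0, "rz": 0},
  {"tx": -35, "ty": -1.5, "tz": -7, "rx": 0.0045, "ry": -0.09, "rz": 0},
  {"tx": -35, "ty": -1.5, "tz": -7, "rx": 0.0045, "ry": -0.09, "rz": 0},
  {"tx": -35, "ty": -1.5, "tz": -7, "rx": 0.0045, "ry": -0.09, "rz": 0},
  {"tx": -35, "ty": -1.5, "tz": -7, "rx": 0.0045, "ry": -0.09, "rz": 0},
  {"tx": -35, "ty": -1.5, "tz": -7, "rx": 0.0045, "ry": -0.09, "rz": 0},
  {"tx": 0, "ty": 0, "tz": 0, "rx": 0, "ry": 0, "rz": 0},
  {"tx": 0, "ty": 0, "tz": 0, "rx": 0, "ry": 0, "rz": 0},
], gripper=0.4)

```text
time: 5.0
tool_pos: [441.0, -211.7, 164.5]
tcp_rot: [-3.135, -0.431, 0.042]
contact_force: [1.3, 0.9, 0.6]
grip_width: 55.2
finger_force: 0.0
```

```bash
python3 - <<'E'
from h import *
from scipy.spatial.transform import Rotation as Ro
o=bot.get_obs();print(o['tool_pos'],o['tcp_rot'],o['contact_force'],o['grip_width'],o['joint_positions'].round(2))
print(Ro.from_euler('xyz',o['tcp_rot']).as_matrix().round(3))
snap('wrist','w3');snap('scene','s3')
w=cv2.imread('pics/w3_raw.png');s=cv2.imread('pics/s3_raw.png')
cv2.imwrite('pics/c3.png',np.hstack([cv2.resize(w[60:360,130:430],(400,400)),cv2.resize(s[130:230,300:400],(400,400),interpolation=2)]))
E
```

```text
[ 441.03834827 -211.72800614  164.52650898] [-3.13512362 -0.43105239  0.04239223] [1.2701236  0.94735876 0.57494715] 55.23474731431804 [-0.82  0.19  2.03  0.52  0.71  0.34]
[[ 0.908  0.045  0.417]
 [ 0.039 -0.999  0.024]
 [ 0.418 -0.006 -0.909]]
```

View pics/c3.png

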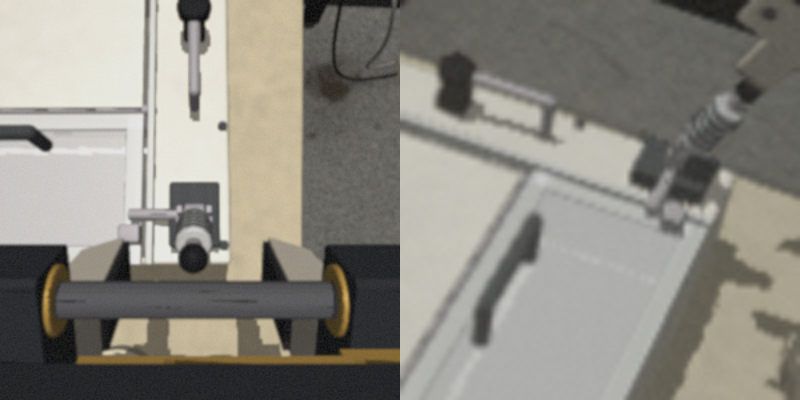

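The wrist half shows the ball at (193,257), the collar behind it at about (196,235), and the pivot bar at (192,213), all about centred between the fingers. The scene half shows the collar down on the lever, leaning to the robot.

```bash
python3 - <<'E'
from h import *
mw=bot.camera_model('wrist');ms=bot.camera_model('scene');mt=bot.camera_model('top')
kw=lambda u:(u[0]*.75+130,u[1]*.75+60); ks=lambda u:(u[0]/4+300,u[1]/4+130)
f=lambda u:(u[0]/5+250,u[1]/5+170)
print('ball',at_z(mw,kw((193,257)),137).round(1),tri([(mw,kw((193,257))),(ms,ks((745,90-0)) if 0 else ks((345+400-400,90)))]).round(1), tri([(mw,kw((193,257))),(mt,f((688,472)))]).round(1))
print('collar at115',at_z(mw,kw((195,238)),115).round(1))
print('knob',at_z(mw,kw((193,8)),90).round(1))
c=np.array([473.4,-209.5,74]);
print('model ball px', (proj(mw,[c+[-30.4,-1.5,63],c+[-20,-1,41.4],c])-[130,60])/.75)
E
```

```text
ball [ 445.7 -210.2  137. ] [ 444.8 -210.3  134.3] [ 445.  -210.3  136. ]
collar at115 [ 456.4 -210.6  115. ]
knob [ 611.1 -201.6   90. ]
model ball px [[194.32853783 262.64597112]
 [194.60303518 243.55336626]
 [194.93708528 216.10865003]]
```

Request:
carry_out([
  {"tx": 3.8, "ty": 0.3, "tz": -11, "rx": 0, "ry": -0.005, "rz": 0},
  {"tx": 3.8, "ty": 0.3, "tz": -11, "rx": 0, "ry": -0.005, "rz": 0},
  {"tx": 3.8, "ty": 0.3, "tz": -11, "rx": 0, "ry": -0.005, "rz": 0},
  {"tx": 3.8, "ty": 0.3, "tz": -11, "rx": 0, "ry": -0.005, "rz": 0},
  {"tx": 3.8, "ty": 0.3, "tz": -11, "rx": 0, "ry": 0, "rz": 0},
  {"tx": 3.8, "ty": 0.3, "tz": -11, "rx": 0, "ry": 0, "rz": 0},
  {"tx": 0, "ty": 0, "tz": 0, "rx": 0, "ry": 0, "rz": 0},
  {"tx": 0, "ty": 0, "tz": 0, "rx": 0, "ry": 0, "rz": 0},
])

```text
time: 5.9
tool_pos: [465.1, -209.1, 98.4]
tcp_rot: [-3.136, -0.451, 0.047]
contact_force: [-0.2, 0.2, 0.3]
grip_width: 55.3
finger_force: 0.0
```

Now at the grasp pose; close.

Request:
carry_out([
  {"tx": 0, "ty": 0, "tz": 0, "rx": 0, "ry": 0, "rz": 0},
  {"tx": 0, "ty": 0, "tz": 0, "rx": 0, "ry": 0, "rz": 0},
  {"tx": 0, "ty": 0, "tz": 0, "rx": 0, "ry": 0, "rz": 0},
  {"tx": 0, "ty": 0, "tz": 0, "rx": 0, "ry": 0, "rz": 0},
  {"tx": 0, "ty": 0, "tz": 0, "rx": 0, "ry": 0, "rz": 0},
], gripper=1)

```text
time: 6.4
tool_pos: [464.4, -209.3, 98.6]
tcp_rot: [-3.136, -0.452, 0.046]
contact_force: [-0.9, 5.3, 1.8]
grip_width: 19.5
finger_force: 6.7
```

Request:
carry_out([
  {"tx": -1.4, "ty": -0.1, "tz": 3, "rx": 0, "ry": 0, "rz": 0},
  {"tx": -1.4, "ty": -0.1, "tz": 3, "rx": 0, "ry": 0, "rz": 0},
  {"tx": -1.5, "ty": -0.1, "tz": 3, "rx": 0, "ry": 0, "rz": 0},
  {"tx": 0, "ty": 0, "tz": 0, "rx": 0, "ry": 0, "rz": 0},
  {"tx": 0, "ty": 0, "tz": 0, "rx": 0, "ry": 0, "rz": 0},
])

```text
time: 6.9
tool_pos: [460.1, -209.3, 107.5]
tcp_rot: [-3.136, -0.452, 0.046]
contact_force: [3.4, 2.9, -2.1]
grip_width: 18.9
finger_force: 30.0
```

Request:
carry_out([
  {"tx": 2.55, "ty": 0.13, "tz": 1.13, "rx": -0.0037, "ry": 0.075, "rz": 0},
  {"tx": 2.62, "ty": 0.13, "tz": 0.92, "rx": -0.0037, "ry": 0.075, "rz": 0},
  {"tx": 2.68, "ty": 0.13, "tz": 0.72, "rx": -0.0037, "ry": 0.075, "rz": 0},
  {"tx": 2.72, "ty": 0.13, "tz": 0.51, "rx": -0.0037, "ry": 0.075, "rz": 0},
  {"tx": 2.76, "ty": 0.13, "tz": 0.32, "rx": -0.0037, "ry": 0.075, "rz": 0},
  {"tx": 2.77, "ty": 0.13, "tz": 0.1, "rx": -0.0037, "ry": 0.075, "rz": 0},
  {"tx": 0, "ty": 0, "tz": 0, "rx": 0, "ry": 0, "rz": 0},
])

```text
time: 7.6
tool_pos: [476.7, -208.4, 110.2]
tcp_rot: [-3.137, 0.002, 0.048]
contact_force: [-2.2, -1.2, -4.1]
grip_width: 19.3
finger_force: 30.0
```

Request:
carry_out([
  {"tx": 2.77, "ty": 0.13, "tz": 0, "rx": -0.0037, "ry": 0.075, "rz": 0},
  {"tx": 2.76, "ty": 0.13, "tz": -0.3, "rx": -0.0037, "ry": 0.075, "rz": 0},
  {"tx": 2.72, "ty": 0.13, "tz": -0.5, "rx": -0.0037, "ry": 0.075, "rz": 0},
  {"tx": 2.68, "ty": 0.13, "tz": -0.7, "rx": -0.0037, "ry": 0.075, "rz": 0},
  {"tx": 2.62, "ty": 0.13, "tz": -0.9, "rx": -0.0037, "ry": 0.075, "rz": 0},
  {"tx": 2.55, "ty": 0.13, "tz": -1.1, "rx": -0.0037, "ry": 0.075, "rz": 0},
  {"tx": 0, "ty": 0, "tz": 0, "rx": 0, "ry": 0, "rz": 0},
])

```text
time: 8.3
tool_pos: [491.5, -207.8, 105.5]
tcp_rot: [-3.136, 0.453, 0.048]
contact_force: [-3.3, 1.5, -1.9]
grip_width: 19.4
finger_force: 30.0
```

Request:
carry_out([
  {"tx": -1.3, "ty": 0, "tz": -3, "rx": 0, "ry": 0, "rz": 0},
  {"tx": -1.3, "ty": 0, "tz": -3, "rx": 0, "ry": 0, "rz": 0},
  {"tx": -1.3, "ty": 0, "tz": -3, "rx": 0, "ry": 0, "rz": 0},
  {"tx": 0, "ty": 0, "tz": 0, "rx": 0, "ry": 0, "rz": 0},
])

```text
time: 8.7
tool_pos: [488.1, -208.0, 98.8]
tcp_rot: [-3.139, 0.448, 0.046]
contact_force: [-1.5, 2.0, -1.6]
grip_width: 18.9
finger_force: 30.0
```

Request:
carry_out([
  {"tx": 0, "ty": 0, "tz": 0, "rx": 0, "ry": 0, "rz": 0},
  {"tx": 0, "ty": 0, "tz": 0, "rx": 0, "ry": 0, "rz": 0},
  {"tx": 0, "ty": 0, "tz": 0, "rx": 0, "ry": 0, "rz": 0},
  {"tx": 0, "ty": 0, "tz": 0, "rx": 0, "ry": 0, "rz": 0},
  {"tx": 8.6, "ty": 0.4, "tz": 18, "rx": 0, "ry": 0, "rz": 0},
  {"tx": 8.6, "ty": 0.4, "tz": 18, "rx": 0, "ry": 0, "rz": 0},
  {"tx": 8.6, "ty": 0.4, "tz": 18, "rx": 0, "ry": 0, "rz": 0},
  {"tx": 8.6, "ty": 0.4, "tz": 18, "rx": 0, "ry": 0, "rz": 0},
  {"tx": 0, "ty": 0, "tz": 0, "rx": 0, "ry": 0, "rz": 0},
  {"tx": 0, "ty": 0, "tz": 0, "rx": 0, "ry": 0, "rz": 0},
], gripper=0.4)

```text
time: 9.7
tool_pos: [522.7, -206.4, 170.2]
tcp_rot: [-3.14, 0.45, 0.046]
contact_force: [0.6, -0.5, -0.4]
grip_width: 55.1
finger_force: 0.0
```

Request:
carry_out([
  {"tx": 0, "ty": 0, "tz": 10, "rx": 0, "ry": 0, "rz": 0},
  {"tx": -7.5, "ty": 28, "tz": 0, "rx": 0.0045, "ry": -0.09, "rz": 0},
  {"tx": -7.5, "ty": 28, "tz": 0, "rx": 0.0045, "ry": -0.09, "rz": 0},
  {"tx": -7.5, "ty": 28, "tz": 0, "rx": 0.0045, "ry": -0.09, "rz": 0},
  {"tx": -7.5, "ty": 28, "tz": 0, "rx": 0.0045, "ry": -0.09, "rz": 0},
  {"tx": -7.5, "ty": 28, "tz": 0, "rx": 0.0045, "ry": -0.09, "rz": 0},
  {"tx": 0, "ty": 0, "tz": 0, "rx": 0, "ry": 0, "rz": 0},
  {"tx": 0, "ty": 0, "tz": 0, "rx": 0, "ry": 0, "rz": 0},
], gripper=1)

```text
time: 10.5
tool_pos: [484.8, -66.3, 181.1]
tcp_rot: [-3.138, -0.001, 0.047]
contact_force: [0.8, -1.1, 0.2]
grip_width: 0.5
finger_force: 0.0
```

```bash
python3 - <<'E'
from h import *
o=bot.get_obs();print(o['tool_pos'],o['tcp_rot'])
snap('wrist','w4');snap('scene','s4')
w=cv2.imread('pics/w4_raw.png');s=cv2.imread('pics/s4_raw.png')
cv2.imwrite('pics/c4.png',np.hstack([cv2.resize(w[0:400,100:500],(400,400)),cv2.resize(s[130:230,300:400],(400,400),interpolation=2)]))
E
```

```text
[484.83397358 -66.3364404  181.10536217] [-3.13818383e+00 -6.14400821e-04  4.70726256e-02]
```

View pics/c4.png

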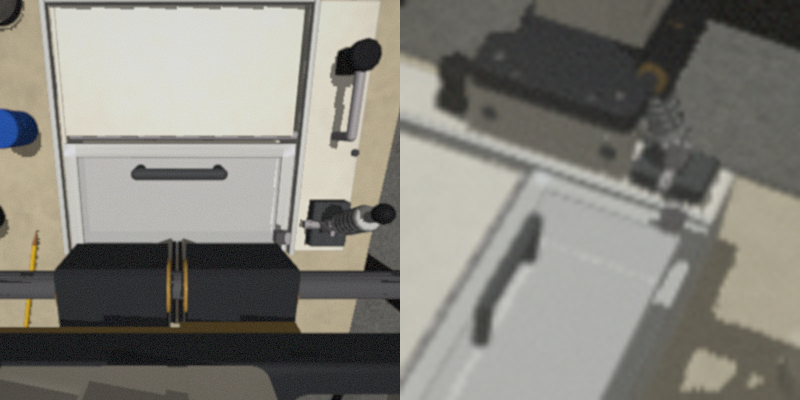

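The wrist half shows the lever swung over, with its ball at (382,213) beyond the pivot at (325,222). The handle bar runs (135 to 225, 173), centred on the fingers (178). Next I lower and push.

Request:
carry_out([
  {"tx": 0, "ty": 0, "tz": -36, "rx": 0, "ry": 0, "rz": 0},
  {"tx": 0, "ty": 0, "tz": -36, "rx": 0, "ry": 0, "rz": 0},
  {"tx": 0, "ty": 0, "tz": -35, "rx": 0, "ry": 0, "rz": 0},
  {"tx": 0, "ty": 0, "tz": 0, "rx": 0, "ry": 0, "rz": 0},
  {"tx": 10, "ty": 0.5, "tz": 0, "rx": 0, "ry": 0, "rz": 0},
  {"tx": 8, "ty": 0.4, "tz": 0, "rx": 0, "ry": 0, "rz": 0},
  {"tx": 8, "ty": 0.4, "tz": 0, "rx": 0, "ry": 0, "rz": 0},
  {"tx": 8, "ty": 0.4, "tz": 0, "rx": 0, "ry": 0, "rz": 0},
  {"tx": 0, "ty": 0, "tz": 0, "rx": 0, "ry": 0, "rz": 0},
])

```text
time: 11.5
tool_pos: [521.5, -65.0, 74.9]
tcp_rot: [-3.139, -0.004, 0.046]
contact_force: [0.1, 0.1, 1.1]
grip_width: 0.8
finger_force: 0.0
```

Request:
carry_out([
  {"tx": 9, "ty": 0.45, "tz": 0, "rx": 0, "ry": 0, "rz": 0},
  {"tx": 9, "ty": 0.45, "tz": 0, "rx": 0, "ry": 0, "rz": 0},
  {"tx": 9, "ty": 0.45, "tz": 0, "rx": 0, "ry": 0, "rz": 0},
  {"tx": 9, "ty": 0.45, "tz": 0, "rx": 0, "ry": 0, "rz": 0},
  {"tx": 9, "ty": 0.45, "tz": 0, "rx": 0, "ry": 0, "rz": 0},
  {"tx": 9, "ty": 0.45, "tz": 0, "rx": 0, "ry": 0, "rz": 0},
  {"tx": 9, "ty": 0.45, "tz": 0, "rx": 0, "ry": 0, "rz": 0},
  {"tx": 7, "ty": 0.35, "tz": 0, "rx": 0, "ry": 0, "rz": 0},
  {"tx": 0, "ty": 0, "tz": 0, "rx": 0, "ry": 0, "rz": 0},
])

```text
time: 12.4
tool_pos: [590.9, -61.1, 73.5]
tcp_rot: [-3.138, -0.003, 0.046]
contact_force: [0.2, -0.2, -0.6]
grip_width: 0.3
finger_force: 0.0
```

Request:
carry_out([
  {"tx": 3, "ty": 0.1, "tz": 0, "rx": 0, "ry": 0, "rz": 0},
  {"tx": 3, "ty": 0.1, "tz": 0, "rx": 0, "ry": 0, "rz": 0},
  {"tx": 0, "ty": 0, "tz": 0, "rx": 0, "ry": 0, "rz": 0},
])

```text
time: 12.7
tool_pos: [595.5, -60.9, 73.4]
tcp_rot: [-3.137, -0.001, 0.046]
contact_force: [-0.5, 0.1, -0.9]
grip_width: 0.3
finger_force: 0.8
```

Request:
carry_out([
  {"tx": 3, "ty": 0.1, "tz": 0, "rx": 0, "ry": 0, "rz": 0},
  {"tx": 3, "ty": 0.1, "tz": 0, "rx": 0, "ry": 0, "rz": 0},
  {"tx": 0, "ty": 0, "tz": 0, "rx": 0, "ry": 0, "rz": 0},
])

```text
time: 13.0
tool_pos: [601.0, -60.6, 73.4]
tcp_rot: [-3.137, 0.001, 0.046]
contact_force: [-4.8, 0.2, 1.4]
grip_width: 0.3
finger_force: 2.2
```

Request:
carry_out([
  {"tx": 2, "ty": 0.1, "tz": 0, "rx": 0, "ry": 0, "rz": 0},
  {"tx": 1, "ty": 0.1, "tz": 0, "rx": 0, "ry": 0, "rz": 0},
])

```text
time: 13.2
tool_pos: [601.1, -60.6, 73.3]
tcp_rot: [-3.137, 0.007, 0.047]
contact_force: [-17.6, -1.6, 9.8]
grip_width: 0.3
finger_force: 8.7
```

The hatch hit its end stop at TCP x 601, as predicted, so it is fully open. Back off and look at the cans and cube from above.

Request:
carry_out([
  {"tx": -15, "ty": 0, "tz": 0, "rx": 0, "ry": 0, "rz": 0},
  {"tx": 0, "ty": 0, "tz": 45, "rx": 0, "ry": 0, "rz": 0},
  {"tx": 0, "ty": 0, "tz": 45, "rx": 0, "ry": 0, "rz": 0},
  {"tx": -24, "ty": 33, "tz": 25, "rx": 0, "ry": 0, "rz": 0},
  {"tx": -24, "ty": 33, "tz": 25, "rx": 0, "ry": 0, "rz": 0},
  {"tx": -24, "ty": 33, "tz": 25, "rx": 0, "ry": 0, "rz": 0},
  {"tx": -24, "ty": 33, "tz": 25, "rx": 0, "ry": 0, "rz": 0},
  {"tx": -24, "ty": 33, "tz": 25, "rx": 0, "ry": 0, "rz": 0},
  {"tx": -24, "ty": 33, "tz": 25, "rx": 0, "ry": 0, "rz": 0},
  {"tx": -24, "ty": 33, "tz": 0, "rx": 0, "ry": 0, "rz": 0},
  {"tx": 0, "ty": 0, "tz": 0, "rx": 0, "ry": 0, "rz": 0},
  {"tx": 0, "ty": 0, "tz": 0, "rx": 0, "ry": 0, "rz": 0},
], gripper=0)

```text
time: 14.4
tool_pos: [421.8, 171.0, 314.3]
tcp_rot: [-3.138, -0.004, 0.048]
contact_force: [-0.1, -0.1, 0.0]
grip_width: 90.3
finger_force: 0.0
```

```bash
python3 - <<'E'
from h import *
o=bot.get_obs();print(o['tool_pos'],o['tcp_rot'])
snap('wrist','w5',scale=1.4)
E
```

```text
[421.79551034 170.95309962 314.2542823 ] [-3.13750371 -0.00369113  0.04834678]
```

View pics/w5.png

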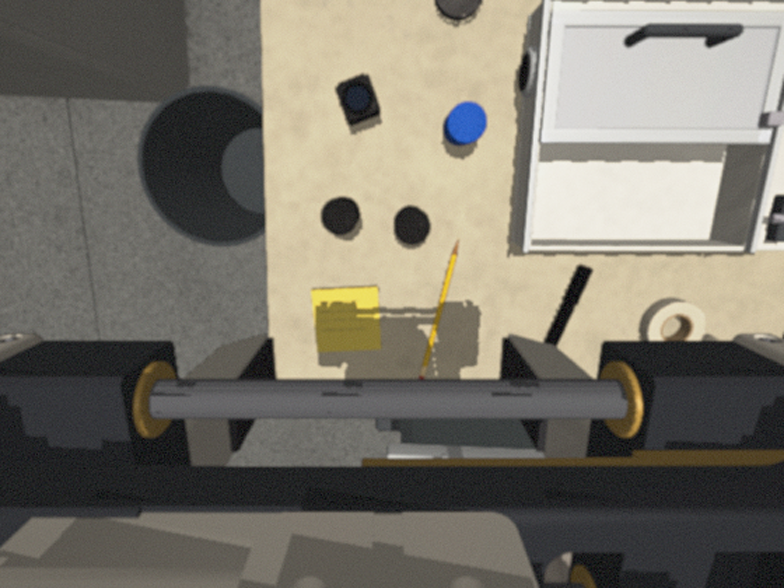

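The hatch is fully open. The cans' tops are at about (341,216) and (411,225), and the cube's rim is at (357,98). I'll measure them with a dark-blob fit.

```bash
python3 - <<'E'
from h import *
m=bot.camera_model('wrist');im=cv2.imread('pics/w5_raw.png');g=im.max(2)
for n,(x,y),z in[('canL',(341,216),46),('canR',(411,225),46),('cube',(357,98),33)]:
    x0,y0=int(x/1.4)-28,int(y/1.4)-28
    b=(g[y0:y0+56,x0:x0+56]<45).astype(np.uint8)
    b=cv2.morphologyEx(b,cv2.MORPH_CLOSE,np.ones((3,3)))
    k,l,s,c=cv2.connectedComponentsWithStats(b);i=1+s[1:,4].argmax()
    cs,_=cv2.findContours((l==i).astype(np.uint8),0,1);r=cv2.minAreaRect(max(cs,key=cv2.contourArea))
    ctr=(c[i][0]+x0,c[i][1]+y0);bx=cv2.boxPoints(r)+[x0,y0]
    P=np.array([at_z(m,u,z) for u in bx])
    print(n,s[i],np.array(ctr).round(1),at_z(m,ctr,z).round(1),P[:,:2].round(1).tolist(),[round(float(np.linalg.norm(P[j]-P[j-1])),1) for j in range(4)],np.arctan2(*(P[1]-P[0])[[1,0]]).round(3))
    print('   rect ctr',P.mean(0).round(1))
c=cv2.resize(im[40:120,220:320],None,fx=7,fy=7,interpolation=2);cv2.imwrite('pics/c5.png',c)
for u in((527,252),(763,250),(541,140)):print('box',at_z(m,np.array(u)/1.4,62).round(1))
E
```

```text
canL [ 16  16  25  25 477] [242.9 153.7] [453.6 219.1  46. ] [[459.0, 241.1], [475.1, 211.3], [447.8, 196.3], [431.2, 226.4]] [31.5, 33.8, 31.2, 34.4] -1.075
   rect ctr [453.3 218.8  46. ]
canR [ 18  16  23  26 453] [293.6 160.7] [447.4 149.   46. ] [[429.7, 162.7], [464.0, 164.5], [465.4, 134.5], [431.2, 132.1]] [30.7, 34.3, 30.1, 34.3] 0.052
   rect ctr [447.6 148.5  46. ]
cube [ 15  13  28  34 439] [255.1  71.6] [560.8 206.5  33. ] [[572.8, 226.8], [583.1, 199.1], [550.2, 185.0], [539.4, 213.2]] [36.1, 29.6, 35.9, 30.2] -1.214
   rect ctr [561.4 206.   33. ]
box [428.6  36.5  62. ]
box [ 441.5 -190.9   62. ]
box [530.9  37.4  62. ]
```

View pics/c5.png

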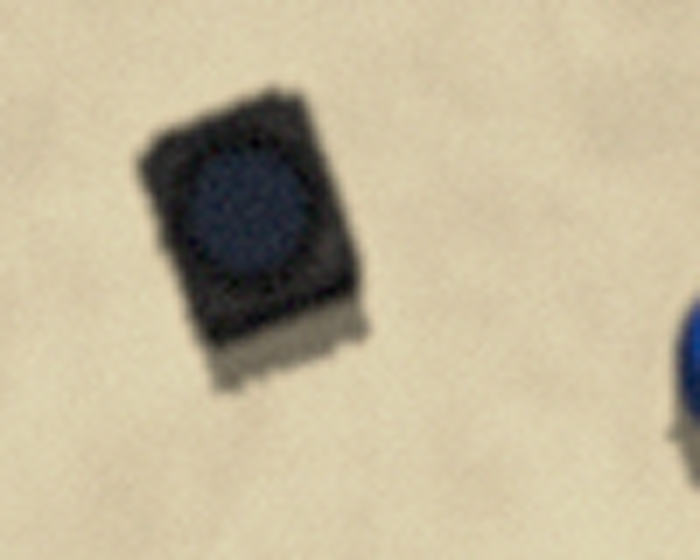

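The cube's top face corners are near (140,160), (280,90), (355,275) and (215,345), with its rim at (247,207). Its edges are turned about 0.4 rad. Right can first.

Request:
carry_out([
  {"tx": 5, "ty": -4.6, "tz": -42, "rx": 0, "ry": 0, "rz": 0},
  {"tx": 5, "ty": -4.6, "tz": -42, "rx": 0, "ry": 0, "rz": 0},
  {"tx": 5, "ty": -4.6, "tz": -42, "rx": 0, "ry": 0, "rz": 0},
  {"tx": 5, "ty": -4.6, "tz": -42, "rx": 0, "ry": 0, "rz": 0},
  {"tx": 5, "ty": -4.6, "tz": -46, "rx": 0, "ry": 0, "rz": 0},
  {"tx": 0, "ty": 0, "tz": 0, "rx": 0, "ry": 0, "rz": 0},
  {"tx": 0, "ty": 0, "tz": 0, "rx": 0, "ry": 0, "rz": 0},
], gripper=0.45)

```text
time: 15.15
tool_pos: [446.9, 146.5, 99.7]
tcp_rot: [-3.138, 0.001, 0.044]
contact_force: [-0.3, -0.3, 0.7]
grip_width: 50.6
finger_force: 0.0
```

```bash
python3 - <<'E'
from h import *
o=bot.get_obs();print(o['tool_pos'],o['joint_positions'].round(2))
m=bot.camera_model('wrist'); im=bot.capture('wrist'); im=cv2.cvtColor(im,cv2.COLOR_RGB2BGR);cv2.imwrite('pics/w6_raw.png',im);g=im.max(2)
print('rim',at_z(bot.camera_model('top'),((531-440)/4+180,66/4+215),36))
for p in((446.5,148,46),(452,218.7,46)):
    u=proj(m,p)[0];print(u)
E
```

```text
[446.94781301 146.53186924  99.71228587] [0.15 0.4  1.84 0.   0.9  1.67]
rim [558.50214115 207.01763924  36.        ]
[275.05399164 227.01743927]
[177.39115666 215.52702467]
```

Request:
carry_out([
  {"tx": 0, "ty": 0.5, "tz": -25, "rx": 0, "ry": 0, "rz": 0},
  {"tx": 0, "ty": 0.5, "tz": -25, "rx": 0, "ry": 0, "rz": 0},
  {"tx": 0, "ty": 0.5, "tz": -25, "rx": 0, "ry": 0, "rz": 0},
  {"tx": 0, "ty": 0, "tz": -12, "rx": 0, "ry": 0, "rz": 0},
  {"tx": 0, "ty": 0, "tz": 0, "rx": 0, "ry": 0, "rz": 0},
  {"tx": 0, "ty": 0, "tz": 0, "rx": 0, "ry": 0, "rz": 0},
])

```text
time: 15.8
tool_pos: [448.1, 149.2, 14.6]
tcp_rot: [-3.137, -0.005, 0.046]
contact_force: [-0.4, 0.3, -0.1]
grip_width: 50.9
finger_force: 0.0
```

Request:
carry_out([
  {"tx": 0, "ty": 0, "tz": 0, "rx": 0, "ry": 0, "rz": 0},
  {"tx": 0, "ty": 0, "tz": 0, "rx": 0, "ry": 0, "rz": 0},
  {"tx": 0, "ty": 0, "tz": 0, "rx": 0, "ry": 0, "rz": 0},
  {"tx": 0, "ty": 0, "tz": 0, "rx": 0, "ry": 0, "rz": 0},
  {"tx": 0, "ty": 0, "tz": 0, "rx": 0, "ry": 0, "rz": 0},
], gripper=1)

```text
time: 16.3
tool_pos: [447.3, 149.0, 13.7]
tcp_rot: [-3.137, -0.003, 0.046]
contact_force: [-1.0, 0.7, 7.4]
grip_width: 36.4
finger_force: 30.0
```

Request:
carry_out([
  {"tx": 0, "ty": 0, "tz": 30, "rx": 0, "ry": 0, "rz": 0},
  {"tx": 0, "ty": 0, "tz": 40, "rx": 0, "ry": 0, "rz": 0},
  {"tx": 0, "ty": 0, "tz": 36, "rx": 0, "ry": 0, "rz": 0},
  {"tx": 2, "ty": -34, "tz": 0, "rx": 0, "ry": 0, "rz": 0},
  {"tx": 2, "ty": -34, "tz": 0, "rx": 0, "ry": 0, "rz": 0},
  {"tx": 2, "ty": -34, "tz": 0, "rx": 0, "ry": 0, "rz": 0},
  {"tx": 2, "ty": -34, "tz": 0, "rx": 0, "ry": 0, "rz": 0},
  {"tx": 2, "ty": -34, "tz": 0, "rx": 0, "ry": 0, "rz": 0},
  {"tx": 2, "ty": -34, "tz": 0, "rx": 0, "ry": 0, "rz": 0},
  {"tx": 2, "ty": -34, "tz": 0, "rx": 0, "ry": 0, "rz": 0},
  {"tx": 0, "ty": 0, "tz": 0, "rx": 0, "ry": 0, "rz": 0},
  {"tx": 0, "ty": 0, "tz": 0, "rx": 0, "ry": 0, "rz": 0},
])

```text
time: 17.5
tool_pos: [460.1, -89.5, 118.6]
tcp_rot: [-3.137, -0.001, 0.044]
contact_force: [0.1, 0.9, -1.5]
grip_width: 36.4
finger_force: 30.0
```

```bash
python3 - <<'E'
from h import *
o=bot.get_obs();print(o['tool_pos'],o['grip_width'],o['contact_force'])
m=snap('wrist','w7',crop=(60,60,560,400),scale=1.6)
P=T([484.6,-66,.05],[[-48,102,56],[-48,-107,56],[52,102,6],[52,-107,6],[-53,107,56]])
print(((proj(m,P)-[60,60])*1.6).round())
E
```

```text
[460.05546795 -89.45432197 118.58605517] 36.38324150171605 [ 0.0856514   0.94572047 -1.49212237]
[[ 92. 305.]
 [523. 304.]
 [113.  93.]
 [507.  91.]
 [ 83. 315.]]
```

View pics/w7.png

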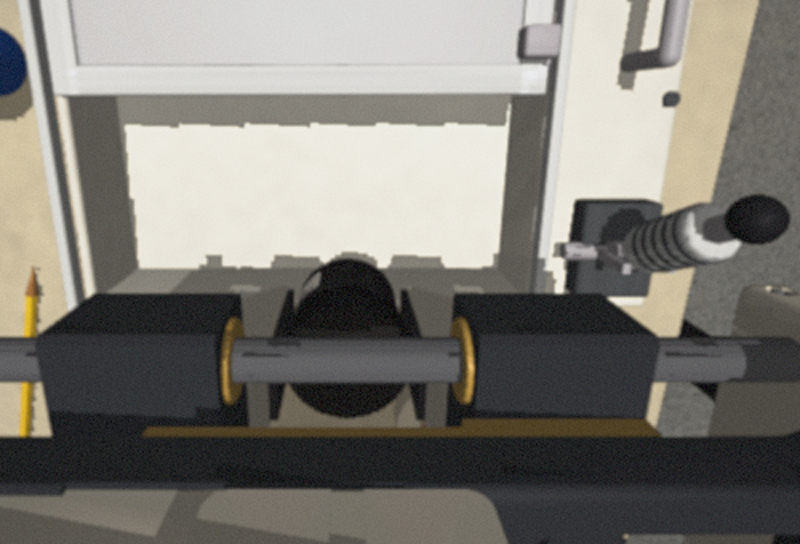

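The wrist view shows the can upright in the grip over the chamber, the walls where predicted (left wall near (92,300)), and the lever (690,240) clear to the right. Lower.

Request:
carry_out([
  {"tx": 0, "ty": 0, "tz": -25, "rx": 0, "ry": 0, "rz": 0},
  {"tx": 0, "ty": 0, "tz": -25, "rx": 0, "ry": 0, "rz": 0},
  {"tx": 0, "ty": 0, "tz": -25, "rx": 0, "ry": 0, "rz": 0},
  {"tx": 0, "ty": 0, "tz": -16, "rx": 0, "ry": 0, "rz": 0},
  {"tx": 0, "ty": 0, "tz": -6, "rx": 0, "ry": 0, "rz": 0},
  {"tx": 0, "ty": 0, "tz": 0, "rx": 0, "ry": 0, "rz": 0},
  {"tx": 0, "ty": 0, "tz": 0, "rx": 0, "ry": 0, "rz": 0},
])

```text
time: 18.25
tool_pos: [460.6, -88.7, 22.2]
tcp_rot: [-3.138, -0.001, 0.047]
contact_force: [0.6, -0.6, -1.0]
grip_width: 36.3
finger_force: 30.0
```

Request:
carry_out([
  {"tx": 0, "ty": 0, "tz": -1.5, "rx": 0, "ry": 0, "rz": 0},
  {"tx": 0, "ty": 0, "tz": -1, "rx": 0, "ry": 0, "rz": 0},
  {"tx": 0, "ty": 0, "tz": 0, "rx": 0, "ry": 0, "rz": 0},
])

```text
time: 18.55
tool_pos: [460.8, -89.2, 19.8]
tcp_rot: [-3.138, -0.002, 0.046]
contact_force: [-1.4, 0.5, 4.1]
grip_width: 36.4
finger_force: 30.0
```

Request:
carry_out([
  {"tx": 0, "ty": 0, "tz": 0, "rx": 0, "ry": 0, "rz": 0},
  {"tx": 0, "ty": 0, "tz": 0, "rx": 0, "ry": 0, "rz": 0},
  {"tx": 0, "ty": 0, "tz": 0, "rx": 0, "ry": 0, "rz": 0},
  {"tx": 0, "ty": 0, "tz": 20, "rx": 0, "ry": 0, "rz": 0},
  {"tx": 0, "ty": 0, "tz": 40, "rx": 0, "ry": 0, "rz": 0},
  {"tx": 0, "ty": 0, "tz": 40, "rx": 0, "ry": 0, "rz": 0},
], gripper=0.5)

```text
time: 19.15
tool_pos: [459.7, -89.0, 119.7]
tcp_rot: [-3.137, 0.001, 0.046]
contact_force: [0.1, 0.1, 0.7]
grip_width: 46.2
finger_force: 0.0
```

Request:
carry_out([
  {"tx": -1, "ty": 44, "tz": 0, "rx": 0, "ry": 0, "rz": 0},
  {"tx": -1, "ty": 44, "tz": 0, "rx": 0, "ry": 0, "rz": 0},
  {"tx": -1, "ty": 44, "tz": 0, "rx": 0, "ry": 0, "rz": 0},
  {"tx": -1, "ty": 44, "tz": 0, "rx": 0, "ry": 0, "rz": 0},
  {"tx": -1, "ty": 44, "tz": 0, "rx": 0, "ry": 0, "rz": 0},
  {"tx": -1, "ty": 44, "tz": 0, "rx": 0, "ry": 0, "rz": 0},
  {"tx": -1, "ty": 44, "tz": 0, "rx": 0, "ry": 0, "rz": 0},
  {"tx": 0, "ty": 0, "tz": 0, "rx": 0, "ry": 0, "rz": 0},
  {"tx": 0, "ty": 0, "tz": 0, "rx": 0, "ry": 0, "rz": 0},
], gripper=0.4)

```text
time: 20.05
tool_pos: [452.9, 219.6, 118.8]
tcp_rot: [-3.138, -0.0, 0.049]
contact_force: [0.1, -0.7, -0.5]
grip_width: 54.9
finger_force: 0.0
```

```bash
cat >> h.py <<'E'
def blobs(cam,name,pts):
    m=bot.camera_model(cam); im=cv2.cvtColor(bot.capture(cam),cv2.COLOR_RGB2BGR);cv2.imwrite(f'pics/{name}_raw.png',im)
    g=(im.max(2)<50).astype(np.uint8);k,l,s,c=cv2.connectedComponentsWithStats(g)
    for p in pts:
        u=proj(m,p)[0]; a=l[int(u[1])-6:int(u[1])+7,int(u[0])-6:int(u[0])+7].ravel();a=a[a>0]
        if len(a)==0: print(p,'no blob at',u);continue
        i=np.bincount(a).argmax(); print(p,'px',u.round(1),s[i],c[i].round(1),at_z(m,c[i],p[2]).round(1))
E
python3 - <<'E'
from h import *
o=bot.get_obs();print(o['tool_pos'],o['grip_width'])
blobs('top','t8',[(452,218.7,46),(560,206,36),(460.8,-89.2,52)])
blobs('scene','s8',[(452,218.7,30),(560,206,20),(460.8,-89.2,52)])
E
```

```text
[452.87948393 219.58704732 118.79517542] 54.89810253982224
(452, 218.7, 46) px [198.1 275.6] [173 223  45  64 919] [192.  262.1] [484.7 232.6  46. ]
(560, 206, 36) px [203.2 230.9] [196 224  16  16 171] [203.2 231.3] [559. 206.  36.]
(460.8, -89.2, 52) px [327.8 263.5] [321 258  13  13 135] [326.8 264.5] [458.5 -86.6  52. ]
(452, 218.7, 30) no blob at [289.8646274  328.23198993]
(560, 206, 20) no blob at [242.8006916  299.46834526]
(460.8, -89.2, 52) px [352.6 209.6] [346 213  13   9  64] [350.8 217.5] [455.4 -65.5  52. ]
```

Cube unmoved and the first can stands in the chamber. Descend on the left can.

Request:
carry_out([
  {"tx": 0, "ty": -0.3, "tz": -30, "rx": 0, "ry": 0, "rz": 0},
  {"tx": 0, "ty": -0.3, "tz": -30, "rx": 0, "ry": 0, "rz": 0},
  {"tx": 0, "ty": -0.3, "tz": -30, "rx": 0, "ry": 0, "rz": 0},
  {"tx": 0, "ty": 0, "tz": -15, "rx": 0, "ry": 0, "rz": 0},
  {"tx": 0, "ty": 0, "tz": 0, "rx": 0, "ry": 0, "rz": 0},
  {"tx": 0, "ty": 0, "tz": 0, "rx": 0, "ry": 0, "rz": 0},
])

```text
time: 20.75
tool_pos: [453.8, 217.0, 14.5]
tcp_rot: [-3.138, -0.001, 0.044]
contact_force: [-0.6, 0.7, 0.0]
grip_width: 54.7
finger_force: 0.0
```

Request:
carry_out([
  {"tx": 0, "ty": 0, "tz": 0, "rx": 0, "ry": 0, "rz": 0},
  {"tx": 0, "ty": 0, "tz": 0, "rx": 0, "ry": 0, "rz": 0},
  {"tx": 0, "ty": 0, "tz": 0, "rx": 0, "ry": 0, "rz": 0},
  {"tx": 0, "ty": 0, "tz": 0, "rx": 0, "ry": 0, "rz": 0},
  {"tx": 0, "ty": 0, "tz": 0, "rx": 0, "ry": 0, "rz": 0},
], gripper=1)

```text
time: 21.25
tool_pos: [454.0, 218.1, 15.0]
tcp_rot: [-3.137, -0.003, 0.046]
contact_force: [-0.1, -1.0, 6.6]
grip_width: 36.3
finger_force: 30.0
```

Request:
carry_out([
  {"tx": 0, "ty": 0, "tz": 30, "rx": 0, "ry": 0, "rz": 0},
  {"tx": 0, "ty": 0, "tz": 40, "rx": 0, "ry": 0, "rz": 0},
  {"tx": 0, "ty": 0, "tz": 35, "rx": 0, "ry": 0, "rz": 0},
  {"tx": 0.5, "ty": -39, "tz": 0, "rx": 0, "ry": 0, "rz": 0},
  {"tx": 0.5, "ty": -39, "tz": 0, "rx": 0, "ry": 0, "rz": 0},
  {"tx": 0.5, "ty": -39, "tz": 0, "rx": 0, "ry": 0, "rz": 0},
  {"tx": 0.5, "ty": -39, "tz": 0, "rx": 0, "ry": 0, "rz": 0},
  {"tx": 0.5, "ty": -39, "tz": 0, "rx": 0, "ry": 0, "rz": 0},
  {"tx": 0.5, "ty": -39, "tz": 0, "rx": 0, "ry": 0, "rz": 0},
  {"tx": 0, "ty": 0, "tz": 0, "rx": 0, "ry": 0, "rz": 0},
  {"tx": 0, "ty": 0, "tz": 0, "rx": 0, "ry": 0, "rz": 0},
])

```text
time: 22.35
tool_pos: [456.2, -16.4, 119.1]
tcp_rot: [-3.137, -0.001, 0.044]
contact_force: [0.7, 0.1, -0.9]
grip_width: 36.3
finger_force: 30.0
```

Request:
carry_out([
  {"tx": 0, "ty": 0, "tz": -25, "rx": 0, "ry": 0, "rz": 0},
  {"tx": 0, "ty": 0, "tz": -25, "rx": 0, "ry": 0, "rz": 0},
  {"tx": 0, "ty": 0, "tz": -25, "rx": 0, "ry": 0, "rz": 0},
  {"tx": 0, "ty": 0, "tz": -16, "rx": 0, "ry": 0, "rz": 0},
  {"tx": 0, "ty": 0, "tz": -5, "rx": 0, "ry": 0, "rz": 0},
  {"tx": 0, "ty": 0, "tz": 0, "rx": 0, "ry": 0, "rz": 0},
  {"tx": 0, "ty": 0, "tz": 0, "rx": 0, "ry": 0, "rz": 0},
])

```text
time: 23.05
tool_pos: [456.3, -15.4, 23.6]
tcp_rot: [-3.138, -0.001, 0.047]
contact_force: [0.5, 0.4, 0.3]
grip_width: 36.2
finger_force: 30.0
```

Request:
carry_out([
  {"tx": 0, "ty": 0, "tz": -1.5, "rx": 0, "ry": 0, "rz": 0},
  {"tx": 0, "ty": 0, "tz": -1, "rx": 0, "ry": 0, "rz": 0},
  {"tx": 0, "ty": 0, "tz": 0, "rx": 0, "ry": 0, "rz": 0},
])

```text
time: 23.35
tool_pos: [456.4, -16.1, 20.8]
tcp_rot: [-3.138, -0.001, 0.046]
contact_force: [-0.5, 0.2, -2.0]
grip_width: 36.7
finger_force: 30.0
```

Request:
carry_out([
  {"tx": 0, "ty": 0, "tz": -0.7, "rx": 0, "ry": 0, "rz": 0},
  {"tx": 0, "ty": 0, "tz": 0, "rx": 0, "ry": 0, "rz": 0},
])

```text
time: 23.55
tool_pos: [456.3, -16.1, 20.2]
tcp_rot: [-3.138, -0.001, 0.046]
contact_force: [-1.0, -0.7, 3.3]
grip_width: 36.2
finger_force: 30.0
```

Request:
carry_out([
  {"tx": 0, "ty": 0, "tz": 0, "rx": 0, "ry": 0, "rz": 0},
  {"tx": 0, "ty": 0, "tz": 0, "rx": 0, "ry": 0, "rz": 0},
  {"tx": 0, "ty": 0, "tz": 0, "rx": 0, "ry": 0, "rz": 0},
  {"tx": 0, "ty": 0, "tz": 20, "rx": 0, "ry": 0, "rz": 0},
  {"tx": 0, "ty": 0, "tz": 40, "rx": 0, "ry": 0, "rz": 0},
  {"tx": 0, "ty": 0, "tz": 40, "rx": 0, "ry": 0, "rz": 0},
  {"tx": 0, "ty": 0, "tz": 0, "rx": 0, "ry": 0, "rz": 0},
], gripper=0.5)

```text
time: 24.25
tool_pos: [459.4, -16.6, 124.4]
tcp_rot: [-3.14, -0.01, 0.046]
contact_force: [0.5, -0.1, -0.5]
grip_width: 45.6
finger_force: 0.0
```

```bash
python3 - <<'E'
from h import *
blobs('top','t9',[(456.5,-16,52),(559,206,36),(460.8,-89.2,52)])
E
```

```text
(456.5, -16, 52) no blob at [297.00591034 267.27003064]
(559, 206, 36) px [203.2 231.3] [196 224  16  16 171] [203.2 231.3] [559. 206.  36.]
(460.8, -89.2, 52) no blob at [327.77253488 263.4723537 ]
```

Request:
carry_out([
  {"tx": 12, "ty": 44, "tz": 15, "rx": 0, "ry": 0, "rz": 0.07},
  {"tx": 12, "ty": 44, "tz": 15, "rx": 0, "ry": 0, "rz": 0.07},
  {"tx": 12, "ty": 44, "tz": 15, "rx": 0, "ry": 0, "rz": 0.07},
  {"tx": 12, "ty": 44, "tz": 15, "rx": 0, "ry": 0, "rz": 0.07},
  {"tx": 0, "ty": 44, "tz": 15, "rx": 0, "ry": 0, "rz": 0.074},
  {"tx": 0, "ty": 0, "tz": 0, "rx": 0, "ry": 0, "rz": 0},
  {"tx": 0, "ty": 0, "tz": 0, "rx": 0, "ry": 0, "rz": 0},
], gripper=0.3)

```text
time: 25.0
tool_pos: [503.6, 204.5, 193.4]
tcp_rot: [-3.138, 0.001, 0.402]
contact_force: [-0.8, 0.4, -0.8]
grip_width: 64.5
finger_force: 0.0
```

```bash
python3 - <<'E'
from h import *
o=bot.get_obs();print(o['tool_pos'],o['tcp_rot'])
m=snap('wrist','w10');u=proj(m,(561,206,36))[0];print(u)
x0,y0=int(u[0])-80,max(0,int(u[1])-60);im=cv2.imread('pics/w10_raw.png');c=im[y0:y0+120,x0:x0+160]
cv2.imwrite('pics/c10.png',cv2.resize(c,None,fx=5,fy=5,interpolation=2));print(x0,y0)
E
```

```text
[503.55461092 204.52884589 193.38029317] [-3.13764461e+00  1.49049023e-03  4.02065804e-01]
[298.21128207 143.08159416]
218 83
```

View pics/c10.png

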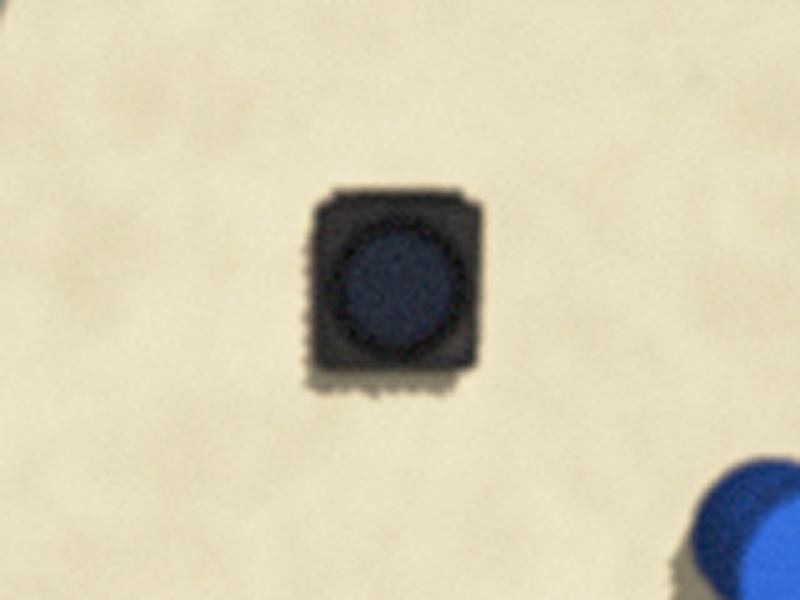

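The cube sits square to the tool, its face at crop x 313–482 and y 190–370, so its centre is about (563,207.5).

Request:
carry_out([
  {"tx": 20, "ty": 1, "tz": -31, "rx": 0, "ry": 0, "rz": 0},
  {"tx": 20, "ty": 1, "tz": -31, "rx": 0, "ry": 0, "rz": 0},
  {"tx": 20, "ty": 1, "tz": -31, "rx": 0, "ry": 0, "rz": 0},
  {"tx": 0, "ty": 0, "tz": -30, "rx": 0, "ry": 0, "rz": 0},
  {"tx": 0, "ty": 0, "tz": -30, "rx": 0, "ry": 0, "rz": 0},
  {"tx": 0, "ty": 0, "tz": -25, "rx": 0, "ry": 0, "rz": 0},
  {"tx": 0, "ty": 0, "tz": 0, "rx": 0, "ry": 0, "rz": 0},
  {"tx": 0, "ty": 0, "tz": 0, "rx": 0, "ry": 0, "rz": 0},
])

```text
time: 25.85
tool_pos: [564.1, 205.6, 16.5]
tcp_rot: [-3.137, 0.001, 0.398]
contact_force: [0.3, -0.8, 0.2]
grip_width: 63.7
finger_force: 0.0
```

Request:
carry_out([
  {"tx": 0, "ty": 0, "tz": 0, "rx": 0, "ry": 0, "rz": 0},
  {"tx": 0, "ty": 0, "tz": 0, "rx": 0, "ry": 0, "rz": 0},
  {"tx": 0, "ty": 0, "tz": 0, "rx": 0, "ry": 0, "rz": 0},
  {"tx": 0, "ty": 0, "tz": 0, "rx": 0, "ry": 0, "rz": 0},
  {"tx": 0, "ty": 0, "tz": 0, "rx": 0, "ry": 0, "rz": 0},
  {"tx": 0, "ty": 0, "tz": 0, "rx": 0, "ry": 0, "rz": 0},
], gripper=1)

```text
time: 26.45
tool_pos: [564.6, 207.1, 17.6]
tcp_rot: [-3.138, -0.002, 0.4]
contact_force: [-0.4, -0.7, 5.2]
grip_width: 34.8
finger_force: 30.0
```

Request:
carry_out([
  {"tx": 0, "ty": 0, "tz": 30, "rx": 0, "ry": 0, "rz": 0},
  {"tx": 0, "ty": 0, "tz": 40, "rx": 0, "ry": 0, "rz": 0},
  {"tx": 0, "ty": 0, "tz": 35, "rx": 0, "ry": 0, "rz": 0},
  {"tx": -8.4, "ty": -36.7, "tz": 0, "rx": 0, "ry": 0, "rz": -0.05},
  {"tx": -8.4, "ty": -36.7, "tz": 0, "rx": 0, "ry": 0, "rz": -0.05},
  {"tx": -8.4, "ty": -36.7, "tz": 0, "rx": 0, "ry": 0, "rz": -0.05},
  {"tx": -8.4, "ty": -36.7, "tz": 0, "rx": 0, "ry": 0, "rz": -0.05},
  {"tx": -8.4, "ty": -36.7, "tz": 0, "rx": 0, "ry": 0, "rz": -0.05},
  {"tx": -8.4, "ty": -36.7, "tz": 0, "rx": 0, "ry": 0, "rz": -0.05},
  {"tx": -8.4, "ty": -36.7, "tz": 0, "rx": 0, "ry": 0, "rz": -0.05},
  {"tx": 0, "ty": 0, "tz": 0, "rx": 0, "ry": 0, "rz": 0},
  {"tx": 0, "ty": 0, "tz": 0, "rx": 0, "ry": 0, "rz": 0},
])

```text
time: 27.65
tool_pos: [505.4, -50.4, 121.8]
tcp_rot: [-3.137, -0.001, 0.049]
contact_force: [0.3, 0.7, -0.4]
grip_width: 34.7
finger_force: 30.0
```

```bash
python3 - <<'E'
from h import *
o=bot.get_obs();print(o['tool_pos'],o['tcp_rot'],o['grip_width'])
w=snap('wrist','w11');snap('scene','s11')
a=cv2.imread('pics/w11_raw.png');s=cv2.imread('pics/s11_raw.png')
cv2.imwrite('pics/c11.png',np.hstack([cv2.resize(a[60:380,80:480],(500,400)),cv2.resize(s[150:280,230:330],(300,390),interpolation=2)[:,:] if 0 else cv2.resize(s[160:260,300:375],(300,400),interpolation=2)]))
E
```

```text
[505.36344529 -50.36285726 121.7620136 ] [-3.13719520e+00 -6.24365357e-04  4.86759153e-02] 34.72170386044458
```

View pics/c11.png

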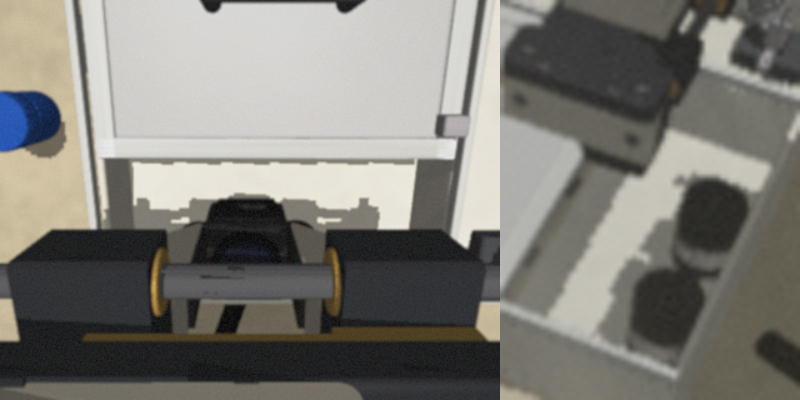

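Both cans stand upright inside the front of the chamber in the scene half (710,225) and (668,310). The cube in the grip is ahead of the hatch edge. Lower.

Request:
carry_out([
  {"tx": 0, "ty": 0, "tz": -25, "rx": 0, "ry": 0, "rz": 0},
  {"tx": 0, "ty": 0, "tz": -25, "rx": 0, "ry": 0, "rz": 0},
  {"tx": 0, "ty": 0, "tz": -25, "rx": 0, "ry": 0, "rz": 0},
  {"tx": 0, "ty": 0, "tz": -16, "rx": 0, "ry": 0, "rz": 0},
  {"tx": 0, "ty": 0, "tz": -6, "rx": 0, "ry": 0, "rz": 0},
  {"tx": 0, "ty": 0, "tz": 0, "rx": 0, "ry": 0, "rz": 0},
  {"tx": 0, "ty": 0, "tz": 0, "rx": 0, "ry": 0, "rz": 0},
])

```text
time: 28.45
tool_pos: [506.1, -49.2, 25.3]
tcp_rot: [-3.138, -0.002, 0.052]
contact_force: [0.4, 0.1, -1.3]
grip_width: 34.3
finger_force: 30.0
```

Request:
carry_out([
  {"tx": 0, "ty": 0, "tz": -1, "rx": 0, "ry": 0, "rz": 0},
  {"tx": 0, "ty": 0, "tz": 0, "rx": 0, "ry": 0, "rz": 0},
])

```text
time: 28.65
tool_pos: [505.9, -49.8, 24.3]
tcp_rot: [-3.138, -0.002, 0.051]
contact_force: [0.9, -0.3, -0.7]
grip_width: 34.7
finger_force: 30.0
```

Request:
carry_out([
  {"tx": 0, "ty": 0, "tz": -1, "rx": 0, "ry": 0, "rz": 0},
  {"tx": 0, "ty": 0, "tz": -0.5, "rx": 0, "ry": 0, "rz": 0},
  {"tx": 0, "ty": 0, "tz": 0, "rx": 0, "ry": 0, "rz": 0},
])

```text
time: 28.95
tool_pos: [505.9, -49.9, 23.4]
tcp_rot: [-3.138, -0.002, 0.05]
contact_force: [-1.0, 1.2, 7.5]
grip_width: 34.5
finger_force: 30.0
```

Request:
carry_out([
  {"tx": 0, "ty": 0, "tz": 0, "rx": 0, "ry": 0, "rz": 0},
  {"tx": 0, "ty": 0, "tz": 0, "rx": 0, "ry": 0, "rz": 0},
  {"tx": 0, "ty": 0, "tz": 0, "rx": 0, "ry": 0, "rz": 0},
  {"tx": 0, "ty": 0, "tz": 20, "rx": 0, "ry": 0, "rz": 0},
  {"tx": 0, "ty": 0, "tz": 40, "rx": 0, "ry": 0, "rz": 0},
  {"tx": 0, "ty": 0, "tz": 42, "rx": 0, "ry": 0, "rz": 0},
  {"tx": 0, "ty": 0, "tz": 0, "rx": 0, "ry": 0, "rz": 0},
], gripper=0.5)

```text
time: 29.65
tool_pos: [508.8, -50.7, 129.5]
tcp_rot: [-3.141, -0.011, 0.05]
contact_force: [-0.2, 0.3, 0.4]
grip_width: 45.7
finger_force: 0.0
```

Request:
carry_out([
  {"tx": 34.5, "ty": -2, "tz": 0, "rx": 0, "ry": 0, "rz": 0},
  {"tx": 34.5, "ty": -2, "tz": 0, "rx": 0, "ry": 0, "rz": 0},
  {"tx": 34.5, "ty": -2, "tz": 0, "rx": 0, "ry": 0, "rz": 0},
  {"tx": 34.5, "ty": -2, "tz": 0, "rx": 0, "ry": 0, "rz": 0},
  {"tx": 0, "ty": 0, "tz": 0, "rx": 0, "ry": 0, "rz": 0},
  {"tx": 0, "ty": 0, "tz": 0, "rx": 0, "ry": 0, "rz": 0},
], gripper=1)

```text
time: 30.25
tool_pos: [642.8, -57.8, 122.7]
tcp_rot: [-3.137, 0.002, 0.05]
contact_force: [-0.4, -0.6, -0.1]
grip_width: 3.1
finger_force: 0.0
```

```bash
python3 - <<'E'
from h import *
o=bot.get_obs();print(o['tool_pos'],o['grip_width'])
snap('scene','s12');snap('top','t12')
s=cv2.imread('pics/s12_raw.png');t=cv2.imread('pics/t12_raw.png')
cv2.imwrite('pics/c12.png',np.hstack([cv2.resize(s[140:280,240:390],(429,400),interpolation=2),cv2.resize(t[170:290,260:360],(333,400),interpolation=2)]))
E
```

```text
[642.82076933 -57.76527072 122.66886949] 3.1266877328356464
```

View pics/c12.png

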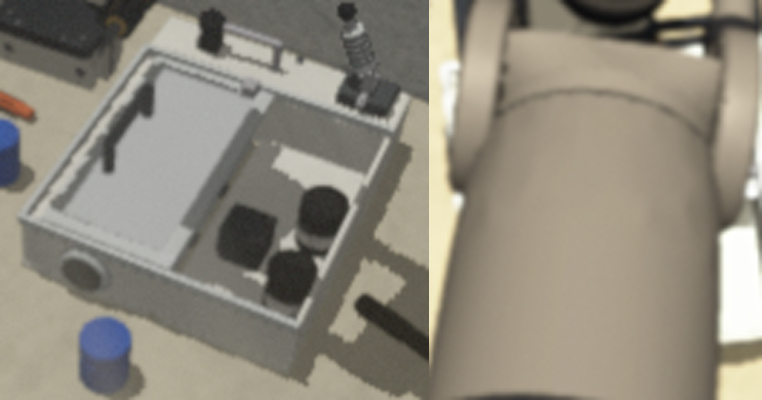

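All three stand in the chamber: cube at (247,235), cans at (323,215) and (292,277). The lever leans away and the hatch is open. I'll drop behind the handle and pull it shut.

Request:
carry_out([
  {"tx": 0, "ty": 0, "tz": -25, "rx": 0, "ry": 0, "rz": 0},
  {"tx": 0, "ty": 0, "tz": -25, "rx": 0, "ry": 0, "rz": 0},
  {"tx": 0, "ty": 0, "tz": 0, "rx": 0, "ry": 0, "rz": 0},
  {"tx": -8, "ty": -0.4, "tz": 0, "rx": 0, "ry": 0, "rz": 0},
  {"tx": -8, "ty": -0.4, "tz": 0, "rx": 0, "ry": 0, "rz": 0},
  {"tx": -9, "ty": -0.45, "tz": 0, "rx": 0, "ry": 0, "rz": 0},
  {"tx": -9, "ty": -0.45, "tz": 0, "rx": 0, "ry": 0, "rz": 0},
  {"tx": -9, "ty": -0.45, "tz": 0, "rx": 0, "ry": 0, "rz": 0},
  {"tx": -9, "ty": -0.45, "tz": 0, "rx": 0, "ry": 0, "rz": 0},
  {"tx": -9, "ty": -0.45, "tz": 0, "rx": 0, "ry": 0, "rz": 0},
])

```text
time: 31.35
tool_pos: [582.3, -61.2, 75.2]
tcp_rot: [-3.138, -0.003, 0.05]
contact_force: [4.3, -0.2, 3.2]
grip_width: 0.1
finger_force: 2.2
```

Request:
carry_out([
  {"tx": -9, "ty": -0.45, "tz": 0, "rx": 0, "ry": 0, "rz": 0},
  {"tx": -9, "ty": -0.45, "tz": 0, "rx": 0, "ry": 0, "rz": 0},
  {"tx": -9, "ty": -0.45, "tz": 0, "rx": 0, "ry": 0, "rz": 0},
  {"tx": -9, "ty": -0.45, "tz": 0, "rx": 0, "ry": 0, "rz": 0},
  {"tx": -6, "ty": -0.3, "tz": 0, "rx": 0, "ry": 0, "rz": 0},
  {"tx": 0, "ty": 0, "tz": 0, "rx": 0, "ry": 0, "rz": 0},
])

```text
time: 31.95
tool_pos: [538.7, -63.0, 74.0]
tcp_rot: [-3.137, 0.002, 0.05]
contact_force: [-1.0, 0.9, 0.2]
grip_width: 0.2
finger_force: 0.0
```

Request:
carry_out([
  {"tx": -4, "ty": -0.2, "tz": 0, "rx": 0, "ry": 0, "rz": 0},
  {"tx": -3, "ty": -0.15, "tz": 0, "rx": 0, "ry": 0, "rz": 0},
  {"tx": 0, "ty": 0, "tz": 0, "rx": 0, "ry": 0, "rz": 0},
])

```text
time: 32.25
tool_pos: [532.8, -63.3, 74.0]
tcp_rot: [-3.137, 0.001, 0.05]
contact_force: [1.5, 0.6, -1.0]
grip_width: 0.4
finger_force: 0.6
```

Request:
carry_out([
  {"tx": -2, "ty": -0.1, "tz": 0, "rx": 0, "ry": 0, "rz": 0},
  {"tx": 0, "ty": 0, "tz": 0, "rx": 0, "ry": 0, "rz": 0},
])

```text
time: 32.45
tool_pos: [532.7, -63.3, 74.2]
tcp_rot: [-3.138, -0.003, 0.05]
contact_force: [6.4, 0.6, -5.5]
grip_width: 0.5
finger_force: 3.5
```

Request:
carry_out([
  {"tx": -1.5, "ty": -0.1, "tz": 0, "rx": 0, "ry": 0, "rz": 0},
  {"tx": -1.5, "ty": -0.1, "tz": 0, "rx": 0, "ry": 0, "rz": 0},
  {"tx": 0, "ty": 0, "tz": 0, "rx": 0, "ry": 0, "rz": 0},
])

```text
time: 32.75
tool_pos: [532.6, -63.4, 74.5]
tcp_rot: [-3.138, -0.01, 0.05]
contact_force: [16.0, 4.1, -10.9]
grip_width: 0.9
finger_force: 8.4
```

The hatch is solidly at its stop. Now go back to the lever.

Request:
carry_out([
  {"tx": 14, "ty": 0.7, "tz": 0, "rx": 0, "ry": 0, "rz": 0},
  {"tx": 0, "ty": 0, "tz": 36, "rx": 0, "ry": 0, "rz": 0},
  {"tx": 0, "ty": 0, "tz": 36, "rx": 0, "ry": 0, "rz": 0},
  {"tx": 0, "ty": 0, "tz": 36, "rx": 0, "ry": 0, "rz": 0},
  {"tx": -4.5, "ty": -28.8, "tz": 0, "rx": -0.0045, "ry": 0.09, "rz": 0},
  {"tx": -4.5, "ty": -28.8, "tz": 0, "rx": -0.0045, "ry": 0.09, "rz": 0},
  {"tx": -4.5, "ty": -28.8, "tz": 0, "rx": -0.0045, "ry": 0.09, "rz": 0},
  {"tx": -4.5, "ty": -28.8, "tz": 0, "rx": -0.0045, "ry": 0.09, "rz": 0},
  {"tx": -4.5, "ty": -28.8, "tz": 0, "rx": -0.0045, "ry": 0.09, "rz": 0},
  {"tx": 0, "ty": 0, "tz": 0, "rx": 0, "ry": 0, "rz": 0},
  {"tx": 0, "ty": 0, "tz": 0, "rx": 0, "ry": 0, "rz": 0},
], gripper=0.4)

```text
time: 33.85
tool_pos: [519.6, -207.0, 181.2]
tcp_rot: [-3.136, 0.452, 0.05]
contact_force: [-0.0, 1.1, -0.2]
grip_width: 55.3
finger_force: 0.0
```

Request:
carry_out([
  {"tx": -4.5, "ty": -0.15, "tz": -11.8, "rx": 0, "ry": 0, "rz": 0},
  {"tx": -4.5, "ty": -0.15, "tz": -11.8, "rx": 0, "ry": 0, "rz": 0},
  {"tx": -4.5, "ty": -0.15, "tz": -11.8, "rx": 0, "ry": 0, "rz": 0},
  {"tx": -4.5, "ty": -0.15, "tz": -11.8, "rx": 0, "ry": 0, "rz": 0},
  {"tx": -4.5, "ty": -0.15, "tz": -11.8, "rx": 0, "ry": 0, "rz": 0},
  {"tx": -4.5, "ty": -0.15, "tz": -11.8, "rx": 0, "ry": 0, "rz": 0},
  {"tx": -4.5, "ty": -0.15, "tz": -11.8, "rx": 0, "ry": 0, "rz": 0},
  {"tx": 0, "ty": 0, "tz": 0, "rx": 0, "ry": 0, "rz": 0},
  {"tx": 0, "ty": 0, "tz": 0, "rx": 0, "ry": 0, "rz": 0},
])

```text
time: 34.75
tool_pos: [488.7, -207.3, 100.7]
tcp_rot: [-3.138, 0.449, 0.051]
contact_force: [-0.3, 0.2, 0.3]
grip_width: 54.8
finger_force: 0.0
```

Request:
carry_out([
  {"tx": 0, "ty": 0, "tz": 0, "rx": 0, "ry": 0, "rz": 0},
  {"tx": 0, "ty": 0, "tz": 0, "rx": 0, "ry": 0, "rz": 0},
  {"tx": 0, "ty": 0, "tz": 0, "rx": 0, "ry": 0, "rz": 0},
  {"tx": 0, "ty": 0, "tz": 0, "rx": 0, "ry": 0, "rz": 0},
  {"tx": 0, "ty": 0, "tz": 0, "rx": 0, "ry": 0, "rz": 0},
  {"tx": 0, "ty": 0, "tz": 0, "rx": 0, "ry": 0, "rz": 0},
], gripper=1)

```text
time: 35.35
tool_pos: [488.6, -207.9, 99.9]
tcp_rot: [-3.137, 0.45, 0.05]
contact_force: [0.2, 2.0, 1.0]
grip_width: 18.9
finger_force: 30.0
```

Request:
carry_out([
  {"tx": 1.4, "ty": 0.1, "tz": 2.9, "rx": 0, "ry": 0, "rz": 0},
  {"tx": 1.4, "ty": 0.1, "tz": 2.9, "rx": 0, "ry": 0, "rz": 0},
  {"tx": 1.4, "ty": 0.1, "tz": 2.8, "rx": 0, "ry": 0, "rz": 0},
  {"tx": 0, "ty": 0, "tz": 0, "rx": 0, "ry": 0, "rz": 0},
  {"tx": 0, "ty": 0, "tz": 0, "rx": 0, "ry": 0, "rz": 0},
])

```text
time: 35.85
tool_pos: [492.7, -207.7, 108.3]
tcp_rot: [-3.137, 0.45, 0.05]
contact_force: [-1.3, -0.1, -2.9]
grip_width: 18.8
finger_force: 30.0
```

Request:
carry_out([
  {"tx": -2.65, "ty": -0.13, "tz": 1.17, "rx": 0.0037, "ry": -0.075, "rz": 0},
  {"tx": -2.73, "ty": -0.13, "tz": 0.96, "rx": 0.0037, "ry": -0.075, "rz": 0},
  {"tx": -2.79, "ty": -0.13, "tz": 0.75, "rx": 0.0037, "ry": -0.075, "rz": 0},
  {"tx": -2.83, "ty": -0.13, "tz": 0.53, "rx": 0.0037, "ry": -0.075, "rz": 0},
  {"tx": -2.87, "ty": -0.13, "tz": 0.33, "rx": 0.0037, "ry": -0.075, "rz": 0},
  {"tx": -2.88, "ty": -0.13, "tz": 0.1, "rx": 0.0037, "ry": -0.075, "rz": 0},
  {"tx": 0, "ty": 0, "tz": 0, "rx": 0, "ry": 0, "rz": 0},
])

```text
time: 36.55
tool_pos: [475.0, -208.6, 112.9]
tcp_rot: [-3.138, -0.003, 0.049]
contact_force: [1.2, 2.3, -2.3]
grip_width: 19.1
finger_force: 30.0
```

Request:
carry_out([
  {"tx": -2.88, "ty": -0.13, "tz": -0.1, "rx": 0.0037, "ry": -0.075, "rz": 0},
  {"tx": -2.87, "ty": -0.13, "tz": -0.33, "rx": 0.0037, "ry": -0.075, "rz": 0},
  {"tx": -2.83, "ty": -0.13, "tz": -0.53, "rx": 0.0037, "ry": -0.075, "rz": 0},
  {"tx": -2.79, "ty": -0.13, "tz": -0.75, "rx": 0.0037, "ry": -0.075, "rz": 0},
  {"tx": -2.73, "ty": -0.13, "tz": -0.96, "rx": 0.0037, "ry": -0.075, "rz": 0},
  {"tx": -2.65, "ty": -0.13, "tz": -1.17, "rx": 0.0037, "ry": -0.075, "rz": 0},
  {"tx": 0, "ty": 0, "tz": 0, "rx": 0, "ry": 0, "rz": 0},
])

```text
time: 37.25
tool_pos: [459.4, -209.4, 108.5]
tcp_rot: [-3.136, -0.453, 0.048]
contact_force: [2.5, 2.1, -1.6]
grip_width: 19.6
finger_force: 30.0
```

Request:
carry_out([
  {"tx": 1.4, "ty": 0, "tz": -2.9, "rx": 0, "ry": 0, "rz": 0},
  {"tx": 1.4, "ty": 0, "tz": -2.9, "rx": 0, "ry": 0, "rz": 0},
  {"tx": 1.4, "ty": 0, "tz": -2.9, "rx": 0, "ry": 0, "rz": 0},
  {"tx": 0, "ty": 0, "tz": 0, "rx": 0, "ry": 0, "rz": 0},
  {"tx": 0, "ty": 0, "tz": 0, "rx": 0, "ry": 0, "rz": 0},
])

```text
time: 37.75
tool_pos: [464.3, -209.2, 100.9]
tcp_rot: [-3.139, -0.453, 0.052]
contact_force: [-8.0, 2.5, 15.0]
grip_width: 19.3
finger_force: 30.0
```

Request:
carry_out([
  {"tx": 0, "ty": 0, "tz": 0, "rx": 0, "ry": 0, "rz": 0},
  {"tx": 0, "ty": 0, "tz": 0, "rx": 0, "ry": 0, "rz": 0},
  {"tx": 0, "ty": 0, "tz": 0, "rx": 0, "ry": 0, "rz": 0},
  {"tx": 0, "ty": 0, "tz": 0, "rx": 0, "ry": 0, "rz": 0},
  {"tx": -8.6, "ty": -0.4, "tz": 18, "rx": 0, "ry": 0, "rz": 0},
  {"tx": -8.6, "ty": -0.4, "tz": 18, "rx": 0, "ry": 0, "rz": 0},
  {"tx": -8.6, "ty": -0.4, "tz": 18, "rx": 0, "ry": 0, "rz": 0},
  {"tx": -8.6, "ty": -0.4, "tz": 18, "rx": 0, "ry": 0, "rz": 0},
  {"tx": -5, "ty": 0, "tz": 20, "rx": 0, "ry": 0, "rz": 0},
  {"tx": 0, "ty": 0, "tz": 0, "rx": 0, "ry": 0, "rz": 0},
], gripper=0.4)

```text
time: 38.75
tool_pos: [424.6, -212.1, 193.9]
tcp_rot: [3.141, -0.454, 0.051]
contact_force: [-0.6, -0.1, 0.2]
grip_width: 55.1
finger_force: 0.0
```

```bash
python3 - <<'E'
from h import *
o=bot.get_obs();print(o['tool_pos'],o['tcp_rot'],o['contact_force'])
m=snap('wrist','w13'); im=cv2.imread('pics/w13_raw.png');im0=cv2.imread('pics/w3_raw.png')
p=np.array([475.4,-209,74]);print('exp ball',proj(m,p+[-30.4,-1.5,63]))
g=(im.max(2)<45).astype(np.uint8);k,l,s,c=cv2.connectedComponentsWithStats(g)
for i in range(1,k):
    if 30<s[i,4]<900: print(s[i],c[i].round(1))
# handle and knob positions expected
print(proj(m,T([484.6,-66,.05],[[30,35,89],[30,-35,89],[120,-139,90]])).round(1))
E
```

```text
[ 424.61891887 -212.06954802  193.94026995] [ 3.1406572  -0.45419923  0.05143656] [-0.55802414 -0.07368782  0.23205366]
exp ball [[276.07972167 231.84146045]]
[ 18  47  30  27 242] [28.6 56.1]
[267  64  20  32 227] [276.4  75.3]
[29 72 18  9 71] [40.4 77.5]
[375  89   8  36  49] [376.5 110. ]
[166 156  13  12  74] [172.8 161.8]
[ 94 159  19   8  83] [105.1 162. ]
[266 224  19  17 211] [275.1 232.4]
[211 243  16  28 268] [220.6 259.3]
[327 243  17  28 258] [333.1 259.6]
[415 276  27   6  66] [430.2 278.1]
[206 299  12  23 172] [210.2 307.5]
[336 299  13  22 174] [343.1 307.5]
[499 299  10  24 115] [503.6 309.6]
[  0 368  20   7  69] [  9.8 371. ]
[496 368  61   9 190] [528.4 371.8]
[367 370  10   5  33] [372.3 372.1]
[537 390  23  30 525] [549.7 406.8]
[477 393  11  18  86] [482.5 401.7]
[474 416  39   4 104] [493.8 417.9]
[[ 90.4 157. ]
 [163.6 157. ]
 [273.   71.7]]
```

```bash
python3 - <<'E'
from h import *
snap('scene','s14');a=cv2.imread('pics/scene0_raw.png');b=cv2.imread('pics/s14_raw.png')
for n,(x0,y0,x1,y1) in dict(handle=(312,178,345,222),hatchedge=(300,160,335,225),lever=(360,145,395,180),knob=(305,140,345,168)).items():
    A=a[y0:y1,x0:x1];r=cv2.matchTemplate(b[y0-8:y1+8,x0-8:x1+8],A,cv2.TM_CCOEFF_NORMED);_,v,_,l=cv2.minMaxLoc(r)
    print(n,round(v,3),np.array(l)-8)
m=bot.camera_model('scene');h=proj(m,T([484.6,-66,.05],[[30,0,89],[40,0,89]]));print('px per 10mm of hatch',h[1]-h[0])
E
```

```text
handle 0.982 [0 0]
hatchedge 0.982 [0 0]
lever 0.98 [0 0]
knob 0.942 [-1  0]
px per 10mm of hatch [-4.35181608 -1.56107147]
```

```bash
python3 -c "
from plant import bot
print(bot.close_job())"
```

```text
the job is handed in; nothing more can be done
None
```

I handed the job in, but the call gave no verdict: the flap was felt shut first, both cans and the one cube stand in the chamber, the hatch is shut, and the lever is locked with its collar down.

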